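# Stow the game clock in its transport tray and lock the catch

### The arm

A 6-joint arm with a two-finger parallel gripper is mounted at the origin on the work surface. World frame = base frame: x ahead of the robot, y to its left, z up, the work surface at z = 0. Lengths are in mm, angles in rad, forces in N, time in s.
With the tool pointing down it reaches from about 300 to 750 mm from the base axis. Payload 8.5 kg.
Tool frame: the origin (TCP) lies between the finger pads; the fingertips stand 11 mm ahead of it and the grasp point (between the pads) lies 8 mm behind it; z points along the fingers, y is the line along which they close (so a half turn about z gives the same grasp; the last joint's range is limited). The gripper opens to 88 mm and grips with 3 to 60 N. Pads are 18 mm wide; open, the fingers measure 123 mm over their backs; the gripper's body (75 mm by 187 mm) begins 45 mm behind the grasp point.
Start: joints at [-1.547, 0.381, 1.297, -0, 1.464, -0.215], TCP at [130.091, -534.375, 249.748] pointing down, gripper open.
Joint ranges: [-3.11, 3.11], [-0.89, 2.33], [0.22, 2.48], [-1.42, 4.56], [0.17, 2.85], [-2.88, 2.88]. Speed limits (rad/s): [2.39, 2.39, 3.14, 3.14, 3.14, 3.14].

### API

Orientations are given as a 3x3 rotation matrix whose columns are the frame's x, y, z axes.
In Python, from cell import env gives the robot as it stands.
- The arm moves only by the shell command python3 -m creep 'ROWS' [OPENING] [FORCE]. ROWS is JSON, a list of rows, each an object of numbers: "x", "y", "z": the shift along the tool's x, y, z in m; "rx", "ry", "rz": the turn, a rotation vector about the tool's x, y, z in degrees. In form: [{"x": .., "y": .., "z": .., "rx": .., "ry": .., "rz": ..}, ...]. A call has 1 to 12 rows; each row shifts and turns the commanded pose from where the row before left it, along the tool's axes as they then stand; what a row does not reach is not made up. A row lasts 1/12 s, in which the tool goes at most 41.7 mm and 7.16 degrees, less where a joint would pass 70% of its speed; a pose out of reach is approached as far as the arm can. A call with a gripper value outside its range is refused whole. OPENING is the finger opening in m, from 0 to 0.0881, set as the call begins (- or left out, the last holds). The fingers move at their own pace and stop on an object; FORCE is the grip in N (left out, the last holds). Time passes only in rows, so rows that do not move let the fingers close. It gives the time, the measured TCP pose, the force, the opening and the grip force at its end, in the units of the state.
- env.get_state(): the state, without advancing time (a new reading comes with each control period).
- env.capture(name): name is "scene" or "side" or "wrist"; returns a dict with "frame" (480x640x3 uint8, blue, green, red), "fx", "fy", "cx", "cy" (pixels), "R" (3x3) and "t" (3): a world point X has camera coordinates R X + t. Camera axes: x right, y down, z forward; pixel columns grow to the right and rows downward; lengths in mm; the calibration is good to about 2 mm. The wrist camera is an equidistant fisheye: a pixel r from the principal point sees the ray r / f radians off the axis. A picture is of the moment at which its call begins. There is no depth.
- env.finish_job(): hands the job in; it is judged then, once.
The state is a dict: "time_s": time; "q": joint angles; "qvel": joint speeds; "effort": joint torques, N m; "eef_pos": TCP position; "orientation": TCP orientation; "ft_force": force on the tool from outside, world axes, zero at the start; "torque": the same for the moment, N m; "width": finger opening in mm; "finger_force": force on a finger pad.
Only numpy, scipy, OpenCV 4.12 (cv2) and the standard library are available. Lean on these libraries where they do the work, as an engineer would, in place of code of your own. Each camera call takes 0.05 s, during which the arm holds its last target. There are 200 camera calls.

### The job

Put the game clock, right way up and lengthways, into the lane of the plywood transport tray and slide it fully home against the end stop, so that the clock itself lifts the yellow gravity catch and the catch drops behind it; keep the gripper off the catch. Then take the orange coin key out of its stand, turn the brass lock screw clockwise to its stop with it (not with the fingers), and put the key back upright, fully down in its stand. Leave the other things on the table where they are.

Things in the scene. Friction and masses are not known exactly. Their poses are not given: they have to be found in the camera images.
- clock: Black game clock, a loose box 130 (x) x 64 (y) x 40 (z) mm, about 0.4 kg, with cream buttons and two grey displays on top. Origin: centre of its underside. z up, x along its length. Either end may go in first. Grasp it across its 64 mm width.
- tray: Fixed plywood tray, base 370 (x) x 180 (y) x 12 mm. Origin: on the table, under the lane's centre line; base spans x -185..185, y -62..118. x points along the lane from the open loading end to the end stop. Lane floor: z = 12. On its +y side, a steel hinge post (x 120..150, y 64..72, top z = 48) and screw block (36 x 36 mm at x = 90, y = 96, top z = 43).
- apron (a point): Point on the tray floor (z = 12) at tray x = -105, y = 0, axes as the tray's: here the clock's centre can be set down, its leading end just in the funnel. Wooden side rails, 10 mm thick, tops at z = 26: a funnel narrowing from 100 to 72 mm between inner faces over tray x -100..0. Tray x -185..-100 has no rails.
- lane_end (a point): Foot of the end stop's face (stop 30 mm high, 14 mm thick) on the lane floor, tray x = 171, y = 0; axes as the tray's. The rails are parallel from tray x = 0 to 171, 72 mm apart, centred on y = 0. The clock is home with its centre at tray x = 106, its rear face at x = 41.
- catch (a joint): Angle of the yellow gravity catch on a level hinge across the lane at tray x = 135, z = 36: 0 at rest (down), grows to 0.9 as the nose is lifted; falls back by its weight (about 1 N at the nose). Its arm runs outside the +y rail (tray y 50..62). The nose rides on the clock at about 0.2, its top then 88 mm above the table (keep clear), until the clock's rear has gone past tray x = 35 to 38.
- catch_nose (a point): Middle of the bottom edge of the nose's upright back face (22 mm high); at rest at tray x = 35, y = 28, z = 32. The nose reaches over the lane from the +y side to tray y = 18; its 30 degree ramp, 22 mm high, faces the loading end, rising to x = -7. Tray y -36..18 stays free of the catch: room for a pusher centred near y = -18 behind the clock.
- lock_screw (a joint): Angle of the captive brass lock screw about its vertical axis: 0 unlocked, grows clockwise seen from above, hard stop at 1.2. Needs about 0.05 N m, stays where left. A red tab under the head points to the end stop when unlocked, over the catch arm when locked; the tab cannot be touched.
- screw_slot (a point): Centre of the screw head at its top, 60 mm above the table (tray x = 90, y = 96). Head 36 mm across; straight slot along this point's x axis, 9 mm wide, 8 mm deep, open at both ends. The axes turn with the screw (parallel to the tray's at joint value 0).
- key: Loose orange coin key, 0.09 kg, 78 mm tall: steel blade 22 (x) x 4 (y) mm, 44 mm long up to the shoulders; above it a flat orange handle 64 (x) x 14 (y) x 34 (z) mm, to be grasped across its 14 mm. Origin: centre of the blade's tip; z up. In its stand the shoulders are 50 mm above the table. The blade fits the screw's slot either way round, with about 0.2 rad of play.
- key_handle (a point): Centre of the key's orange handle, 61 mm above the blade's tip. Axes as the key's.
- key_stand: Fixed dark wooden block 80 (x) x 50 (y) x 50 (z) mm. Origin: centre of its underside. From its top goes down a slot 26 (along x) x 10 (along y) mm, 47 mm deep, with a 3 mm chamfer at the mouth. The key hangs in it by the shoulders of its handle, which rest on the block's top.
- key_home (a point): Where the key's origin (blade tip) lies when the key is fully down: on the stand's centre line, 6 mm above the table. Axes as the stand's.
- white_stones: Clear open box of white stones, 140 x 95 x 65 mm. A bystander, to be left alone. Origin: centre of its underside.
- black_stones: Grey open box of black stones, 140 x 95 x 65 mm. A bystander, to be left alone. Origin: centre of its underside.
- blue_lid: Blue plastic lid lying on the table, 146 x 100 x 14 mm. A bystander, to be left alone. Origin: centre of its underside.
- mug: Blue mug, 80 mm across (plus its handle), 95 mm tall. A bystander, to be left alone. Origin: centre of its underside.
- soap: White bottle, 66 mm across, 170 mm tall. A bystander, to be left alone. Origin: centre of its underside.

How it is judged:
By the outcome, as a careful person would: the job done as asked, in the order asked, and still so for the second after the job is handed in, with the robot touching nothing.
It also fails if it takes over 72 s, if anything falls off the work surface, if the arm or the gripper's body presses on something with over 40 N, if the wrist force passes 120 N, or if a joint passes its speed limit or range.

## Working session

There is one attempt and no reset: what is moved stays moved. The work goes in short steps, Python scripts to look and compute and a shell command to move; the robot and the scene stay as the last step left them, time stands still between calls to the robot, and variables do not carry over. Pictures are saved under pics/ and viewed, at most 10 in all, crops included, and the job is handed in when it is done.

```bash
ls; mkdir -p pics; python3 - <<'E'
from cell import env
import cv2,numpy as np
s=env.get_state();print(s)
for n in ("scene","side","wrist"):
    c=env.capture(n);cv2.imwrite(f"pics/{n}0.png",c["frame"]);print(n,c["fx"],c["fy"],c["cx"],c["cy"],np.array(c["R"]).round(4).tolist(),np.array(c["t"]).round(1).tolist())
    np.savez(f"{n}0.npz",**c)
E
```

```text
pics
{'time_s': 0.0, 'q': array([-1.54727696e+00,  3.81202978e-01,  1.29823733e+00, -9.73622622e-06,
        1.46360899e+00, -2.15278763e-01]), 'qvel': array([-0.0004294 ,  0.00226247,  0.00025748, -0.00022235, -0.00041278,
       -0.00043293]), 'effort': array([ 8.41393557e-04, -4.37930775e+01, -2.24555737e+01,  7.13348365e-02,
        3.52667947e-02, -1.04266148e-04]), 'eef_pos': array([ 130.09478303, -534.12464871,  249.14191629]), 'orientation': array([[ 9.71622719e-01,  2.36536024e-01, -4.39338704e-05],
       [ 2.36535835e-01, -9.71621675e-01,  1.45601378e-03],
       [ 3.01712608e-04, -1.42508800e-03, -9.99998939e-01]]), 'ft_force': array([-0.02944043,  0.35042365, -0.90062744]), 'torque': array([ 0.00265489, -0.03522371, -0.01407325]), 'finger_force': 0.0, 'width': 88.41851413569476}
scene 606.5440558641423 606.5440558641423 317.7560922598513 234.57865536223972 [[0.6554, 0.7552, 0.0103], [0.5149, -0.4368, -0.7376], [-0.5526, 0.4887, -0.6751]] [-423.6, -245.6, 1813.2]
side 527.2324892090415 527.2324892090415 310.5371230922746 230.62641246721964 [[-0.9208, -0.3901, 0.0007], [-0.2003, 0.4712, -0.859], [0.3347, -0.7911, -0.5119]] [573.4, 188.1, 1132.9]
wrist 371.64829954431775 371.64829954431775 316.3146081489114 237.0460903328708 [[0.2361, -0.9717, -0.002], [-0.9382, -0.2285, 0.26], [-0.2531, -0.0595, -0.9656]] [-548.8, -33.6, 389.3]
```

View pics/scene0.png

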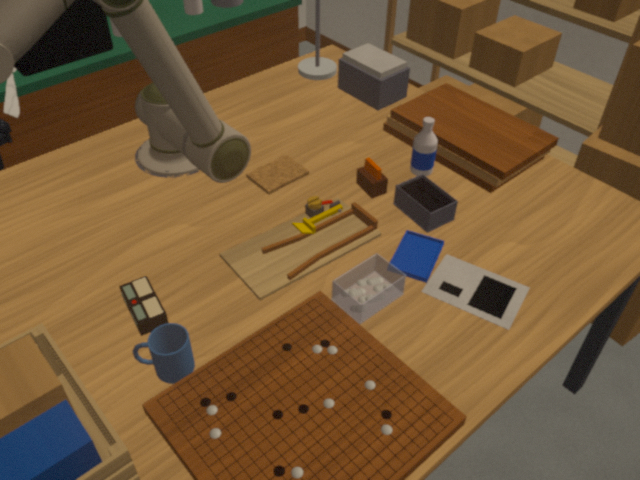

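View pics/side0.png

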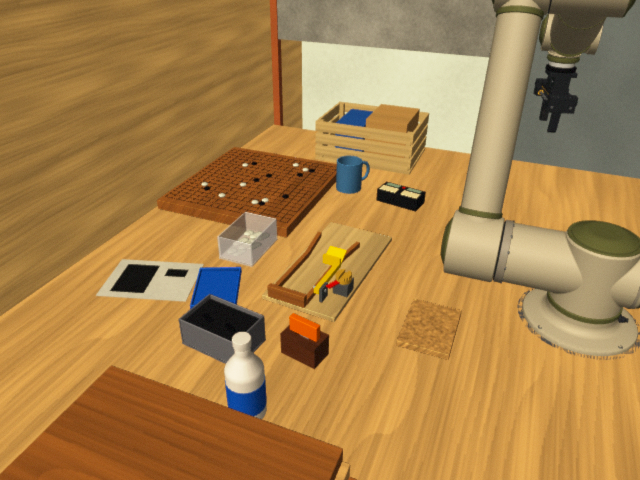

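View pics/wrist0.png

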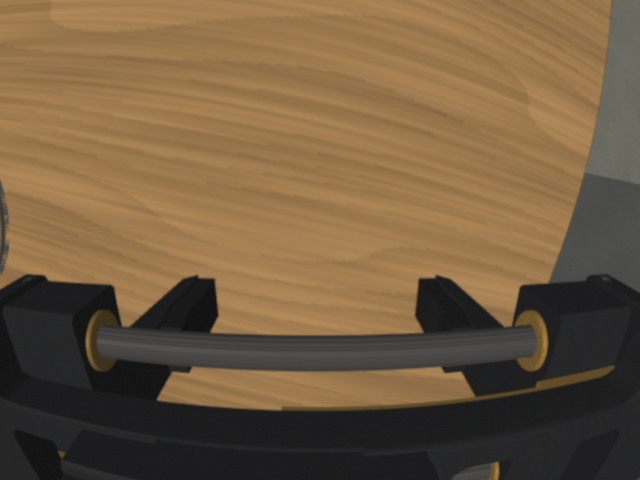

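The scene view shows the clock at about (143,305), the tray at (300,250), the key stand at (372,180) and the mug at (172,350). The side view shows the clock at (401,195), the tray at (330,270) and the key at (305,335). The wrist view shows only bare table. Next I'll make one enlarged composite of crops to pick points from.

```bash
python3 - <<'E'
import cv2,numpy as np
a=cv2.imread("pics/scene0.png");b=cv2.imread("pics/side0.png")
def crop(im,x,y,w,h,W,H):
    o=cv2.resize(im[y:y+h,x:x+w],(W,H),interpolation=cv2.INTER_CUBIC);k=W/w
    for g in range((x//20+1)*20,x+w,20): cv2.putText(o,str(g),(int((g-x)*k)-8,8),0,.3,(255,255,255),1);cv2.line(o,(int((g-x)*k),9),(int((g-x)*k),14),(255,255,255),1)
    for g in range((y//20+1)*20,y+h,20): cv2.putText(o,str(g),(0,int((g-y)*k)+3),0,.3,(255,255,255),1);cv2.line(o,(20,int((g-y)*k)),(25,int((g-y)*k)),(255,255,255),1)
    return o
top=np.hstack([crop(a,210,180,180,130,432,312),crop(b,255,215,150,127,368,312)])
bot=np.hstack([crop(a,110,270,65,72,260,288),crop(b,368,172,65,72,260,288),crop(a,345,145,50,60,240,288)[:, :140],crop(b,275,305,60,72,240,288)[:,:140]]) if 0 else np.hstack([crop(a,112,270,60,84,204,288),crop(b,370,172,60,84,204,288),crop(a,348,150,48,72,192,288),crop(b,276,305,50,72,200,288)])
cv2.imwrite("pics/comp.png",np.vstack([top,bot]))
E
```

```text
(no output)
```

View pics/comp.png

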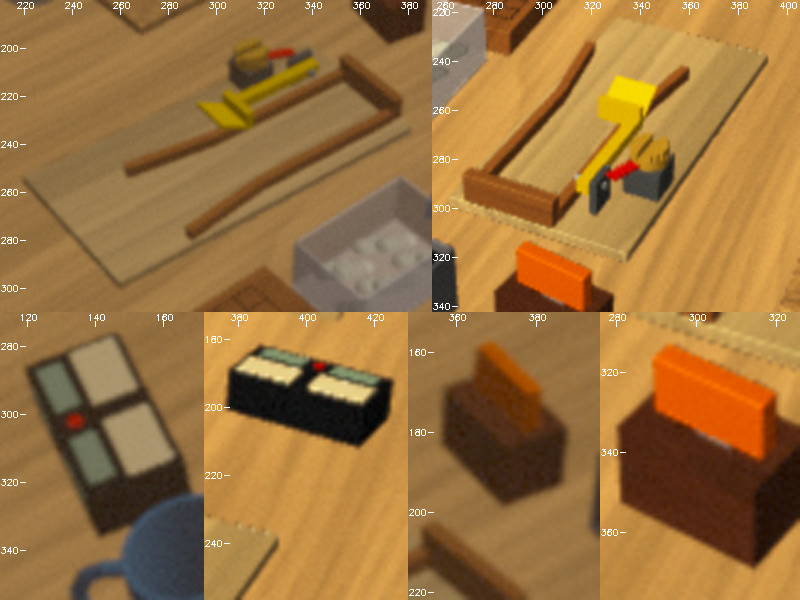

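Composite, in original pixels:
- **Clock top corners:** scene (120,286), (146,276.5), (165,313), (139,322); side (377,190), (387,182), (425,192), (416,202). The buttons face up.
- **Screw:** scene (314.6,200), side (344,276).
- **Key handle top centre:** scene (373.5,164), side (305.5,320).

```bash
cat > h.py <<'E'
import numpy as np
from scipy.optimize import least_squares
def ld(n): return dict(np.load(n+".npz"))
def ray(c,p):
    R=np.array(c["R"]);t=np.array(c["t"]);d=np.array([(p[0]-c["cx"])/c["fx"],(p[1]-c["cy"])/c["fy"],1.])
    if c.get("fish"):
        r=np.hypot(*d[:2]);d=np.array([*(d[:2]/r*np.sin(r)),np.cos(r)]) if r>1e-9 else d
    d=R.T@d;return -R.T@t,d/np.linalg.norm(d)
def atz(c,p,z):
    o,d=ray(c,p);return (o+d*(z-o[2])/d[2]).round(1)
def tri(*cp):
    A=0;b=0
    for c,p in cp:
        o,d=ray(c,p);M=np.eye(3)-np.outer(d,d);A=A+M;b=b+M@o
    X=np.linalg.solve(A,b)
    return X.round(1),[round(float(np.linalg.norm((np.eye(3)-np.outer(d,d))@(X-o))),1) for o,d in (ray(c,p) for c,p in cp)]
def fitrect(P,L,W):
    P=np.array(P)[:,:2]
    m=P.mean(0);u,s,v=np.linalg.svd(P-m);a=np.arctan2(v[0,1],v[0,0]);return m.round(1),round(float(a),3)
E
python3 - <<'E'
from h import *
a=ld("scene0");b=ld("side0")
ca=[(120.2,286.2),(145.8,276.5),(164.9,312.9),(138.8,322.4)];cb=[(377.1,189.9),(387.1,182),(425,192.3),(415.9,201.7)]
for c,P in((a,ca),(b,cb)):
    Q=[atz(c,p,40) for p in P];print("clock",[q[:2].tolist() for q in Q],fitrect(Q,0,0))
print("clockcentre tri",tri((a,np.mean(ca,0)),(b,np.mean(cb,0))))
for c,P in((a,[(220,254.2),(260.8,298.8),(380.8,234.2)]),(b,[(333.7,222.3),(392,239.5),(333.7,320.2),(263.2,296.5)])):
    print("tray",[atz(c,p,12)[:2].tolist() for p in P])
print("screw",tri((a,(314.6,200)),(b,(343.9,276.2))))
print("keytop",tri((a,(373.5,164)),(b,(305.5,319.8))))
print("keytop ends",[atz(a,p,84)[:2].tolist() for p in((367.8,157.5),(381,168.8))],[atz(b,p,84)[:2].tolist() for p in((292,315),(318.8,324.8))])
print("mug",atz(a,(172,345),50))
for n,p,q in(("black",(425,203),(222,328)),("white",(369,288),(249,239)),("soap top",(428,122),(241,340))):print(n,tri((a,p),(b,q)))
E
```

```text
clock [[424.6, -394.2], [434.9, -335.8], [557.3, -358.2], [544.4, -413.5]] (array([ 490.3, -375.4]), -0.162)
clock [[554.6, -348.6], [542.1, -413.2], [419.5, -388.8], [430.4, -319.1]] (array([ 486.6, -367.4]), 2.909)
clockcentre tri (array([ 487.6, -374.8,   35.6]), [0.4, 0.4])
tray [[458.0, -152.1], [637.8, -163.5], [660.9, 198.7]]
tray [[621.6, -162.2], [448.4, -137.3], [474.9, 224.1], [648.3, 210.4]]
screw (array([489.4, 124.8,  55.7]), [0.1, 0.1])
keytop (array([498.3, 324. ,  82.7]), [2.3, 2.3])
keytop ends [[470.3, 332.9], [530.3, 323.4]] [[525.4, 320.9], [467.4, 327.0]]
mug [ 648.9 -393.8   50. ]
black (array([664.8, 357. ,  32.6]), [0.6, 0.6])
white (array([782.2,  33.3,  29.5]), [1.9, 1.9])
soap top (array([533.7, 493. , 162.6]), [0.3, 0.3])
```

```bash
cat >> h.py <<'E'
def go(pos,yaw,n=None):
    "turn (deg, about tool z) then shift (mm in the tool axes after an ideal vertical turn)"
    from cell import env
    s=env.get_state();O=s["orientation"];a=np.arctan2(O[1,0],O[0,0]);d=np.array(pos)-s["eef_pos"]
    w=(yaw-a+np.pi)%(2*np.pi)-np.pi
    x=np.array([np.cos(yaw),np.sin(yaw),0]);y=np.array([np.sin(yaw),-np.cos(yaw),0])
    print("t",round(s["time_s"],2),"pos",s["eef_pos"].round(1),"yaw",round(a,3),"q6",round(s["q"][5],2),"tilt",O[:2,2].round(4),"F",s["ft_force"].round(1),"w",round(s["width"],1),s["finger_force"])
    print(" turn rz",round(-np.degrees(w),1),"then x",round(d@x,1),"y",round(d@y,1),"z",round(-d[2],1))
def shot(name,file=None):
    from cell import env;import cv2
    c=env.capture(name);c["fish"]=(name=="wrist")
    if file: cv2.imwrite(f"pics/{file}.png",c["frame"])
    if file: np.savez(file,**c)
    return c
E
python3 -c "
from h import *
go((468,-368,250),-0.165)"
```

```text
t 0.15 pos [ 130.1 -534.2  249.3] yaw 0.239 q6 -0.22 tilt [-0.     0.001] F [-0.   0.1  0.3] w 88.2 0.0
 turn rz 23.1 then x 306.0 y -219.5 z -0.7
```

```bash
python3 -m creep '[{"rz":5.8},{"rz":5.8},{"rz":5.8},{"rz":5.7},{"x":0.03,"y":-0.022},{"x":0.03,"y":-0.022},{"x":0.03,"y":-0.022},{"x":0.03,"y":-0.022},{"x":0.03,"y":-0.022},{"x":0.03,"y":-0.022},{"x":0.03,"y":-0.022},{"x":0.03,"y":-0.022}]' 0.088 30
python3 -m creep '[{"x":0.03,"y":-0.022},{"x":0.03,"y":-0.022},{},{},{}]'
python3 -c "
from h import *
go((468,-368,250),-0.165);shot('wrist','w1')"
```

```text
t 0.15 pos [ 130.1 -534.2  249.3] yaw 0.239 q6 -0.22 tilt [-0.     0.001] F [-0.   0.1  0.3] w 88.2 0.0
 turn rz 23.1 then x 306.0 y -219.5 z -0.7invalid input at $[0]: expected keys x, y, z, rx, ry, rz
invalid input at $[0]: expected keys x, y, z, rx, ry, rz
```

View pics/w1.png

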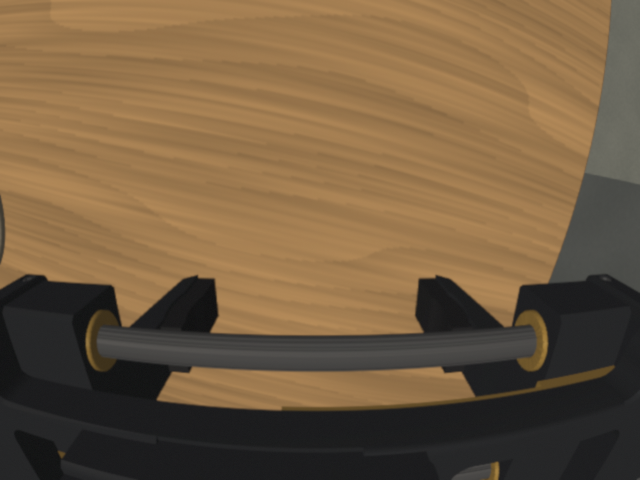

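The picture still shows bare table, because the moves were refused: every row needs all six keys.

```bash
python3 -m creep '[{"x":0,"y":0,"z":0,"rx":0,"ry":0,"rz":5.8},{"x":0,"y":0,"z":0,"rx":0,"ry":0,"rz":5.8},{"x":0,"y":0,"z":0,"rx":0,"ry":0,"rz":5.8},{"x":0,"y":0,"z":0,"rx":0,"ry":0,"rz":5.7},{"x":0.03,"y":-0.022,"z":0,"rx":0,"ry":0,"rz":0},{"x":0.03,"y":-0.022,"z":0,"rx":0,"ry":0,"rz":0},{"x":0.03,"y":-0.022,"z":0,"rx":0,"ry":0,"rz":0},{"x":0.03,"y":-0.022,"z":0,"rx":0,"ry":0,"rz":0},{"x":0.03,"y":-0.022,"z":0,"rx":0,"ry":0,"rz":0},{"x":0.03,"y":-0.022,"z":0,"rx":0,"ry":0,"rz":0},{"x":0.03,"y":-0.022,"z":0,"rx":0,"ry":0,"rz":0},{"x":0.03,"y":-0.022,"z":0,"rx":0,"ry":0,"rz":0}]' 0.088 30
python3 -m creep '[{"x":0.03,"y":-0.022,"z":0,"rx":0,"ry":0,"rz":0},{"x":0.03,"y":-0.022,"z":0,"rx":0,"ry":0,"rz":0},{"x":0,"y":0,"z":0,"rx":0,"ry":0,"rz":0},{"x":0,"y":0,"z":0,"rx":0,"ry":0,"rz":0}]'
python3 - <<'E'
from h import *
go((468,-368,250),-0.165);c=shot('wrist','w2')
import cv2
f=c["frame"];g=f.max(2)
# clock face pieces: cream buttons & displays; dark blob of clock body
m=((g<60)).astype(np.uint8);m[300:]=0
n,l,s,ce=cv2.connectedComponentsWithStats(m)
for i in range(1,n):
    if s[i][4]>300: print(s[i],ce[i])
E
```

```text
time_s: 1.2
eef_pos: [397.1, -398.8, 249.7]
orientation: [[0.987, -0.164, -0.0], [-0.164, -0.987, 0.0], [-0.0, -0.0, -1.0]]
ft_force: [-0.8, -0.2, -0.0]
width: 87.8
finger_force: 0.0
time_s: 1.53
eef_pos: [463.2, -365.4, 249.3]
orientation: [[0.987, -0.161, -0.001], [-0.161, -0.987, 0.0], [-0.001, -0.0, -1.0]]
ft_force: [0.0, -0.2, -0.4]
width: 88.1
finger_force: 0.0
t 1.53 pos [ 463.2 -365.4  249.3] yaw -0.161 q6 0.86 tilt [-0.0006  0.0005] F [ 0.  -0.2 -0.4] w 88.1 0.0
 turn rz 0.2 then x 5.2 y 1.8 z -0.7
[ 32   0 137  54 992] [98.60080645 22.86189516]
[ 306    7   58   39 1229] [333.23840521  29.23270952]
[ 291  114   68  135 3016] [328.84648541 178.96916446]
[   0  275  116   25 2040] [ 54.01568627 290.22401961]
[ 518  275  122   25 2068] [580.13733075 290.42408124]
[161 276  55  24 917] [192.69792803 289.79607415]
[418 276  54  24 910] [439.88681319 289.8       ]
```

View pics/w2.png

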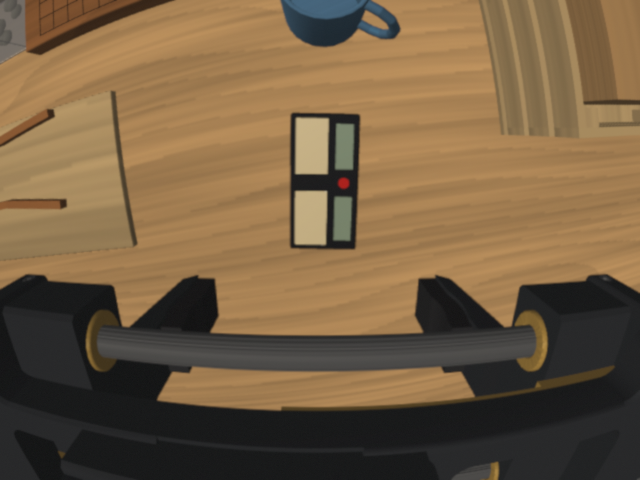

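The clock is right way up with top corners at (292,114), (360,115), (356,248), (291,247). The tray's loading end runs from (113,92) to (136,244).

```bash
python3 - <<'E'
from h import *
c=ld("w2");c["fish"]=True
Q=[atz(c,p,40) for p in((292,113.5),(360,115),(356,248.5),(291,247))]
print([q.tolist() for q in Q],fitrect(Q,0,0))
print("tray end",atz(c,(113,92),12),atz(c,(136,244),12))
s=np.mean([q[:2] for q in Q],0);print(s)
u=np.array([np.cos(-.16),np.sin(-.16)])
yaw=fitrect(Q,0,0)[1]
yaw=yaw if abs(yaw)<1.6 else yaw-np.pi
p=s-20*np.array([np.cos(yaw),np.sin(yaw)])
go((p[0],p[1],21),yaw)
E
```

```text
[[557.6, -356.9, 40.0], [546.6, -418.0, 40.0], [421.5, -396.1, 40.0], [433.1, -334.2, 40.0]] (array([ 489.7, -376.3]), 2.966)
tray end [ 628.9 -166.3   12. ] [ 456.3 -155.9   12. ]
[ 489.7 -376.3]
t 1.58 pos [ 462.1 -366.2  249.4] yaw -0.163 q6 0.86 tilt [-0.0007  0.0003] F [-0.2 -0.9 -0.5] w 88.3 0.0
 turn rz 0.7 then x 8.9 y 5.1 z 228.4
```

```bash
python3 -m creep '[{"x":0.009,"y":0.005,"z":0.03,"rx":0,"ry":0,"rz":0.7},{"x":0,"y":0,"z":0.04,"rx":0,"ry":0,"rz":0},{"x":0,"y":0,"z":0.04,"rx":0,"ry":0,"rz":0},{"x":0,"y":0,"z":0.04,"rx":0,"ry":0,"rz":0},{"x":0,"y":0,"z":0.03,"rx":0,"ry":0,"rz":0},{"x":0,"y":0,"z":0.025,"rx":0,"ry":0,"rz":0},{"x":0,"y":0,"z":0.015,"rx":0,"ry":0,"rz":0},{"x":0,"y":0,"z":0.008,"rx":0,"ry":0,"rz":0},{"x":0,"y":0,"z":0,"rx":0,"ry":0,"rz":0},{"x":0,"y":0,"z":0,"rx":0,"ry":0,"rz":0}]'
python3 -m creep '[{"x":0,"y":0,"z":0,"rx":0,"ry":0,"rz":0},{"x":0,"y":0,"z":0,"rx":0,"ry":0,"rz":0},{"x":0,"y":0,"z":0,"rx":0,"ry":0,"rz":0},{"x":0,"y":0,"z":0,"rx":0,"ry":0,"rz":0},{"x":0,"y":0,"z":0,"rx":0,"ry":0,"rz":0},{"x":0,"y":0,"z":0,"rx":0,"ry":0,"rz":0}]' 0.05 30
```

```text
time_s: 2.42
eef_pos: [469.7, -373.7, 22.4]
orientation: [[0.984, -0.177, 0.0], [-0.177, -0.984, -0.001], [0.001, 0.0, -1.0]]
ft_force: [-0.6, -0.2, 0.5]
width: 88.0
finger_force: 0.0
time_s: 2.92
eef_pos: [470.3, -373.1, 22.5]
orientation: [[0.984, -0.176, 0.001], [-0.176, -0.984, -0.001], [0.001, 0.001, -1.0]]
ft_force: [-1.3, 1.1, 6.1]
width: 63.6
finger_force: 30.0
```

```bash
python3 -m creep '[{"x":0,"y":0,"z":-0.025,"rx":0,"ry":0,"rz":0},{"x":0,"y":0,"z":-0.03,"rx":0,"ry":0,"rz":-6.8},{"x":0,"y":0,"z":-0.03,"rx":0,"ry":0,"rz":-6.8},{"x":0,"y":0,"z":-0.03,"rx":0,"ry":0,"rz":-6.8},{"x":0,"y":0,"z":-0.03,"rx":0,"ry":0,"rz":-6.8},{"x":0,"y":0,"z":-0.03,"rx":0,"ry":0,"rz":-6.8},{"x":0,"y":0,"z":-0.03,"rx":0,"ry":0,"rz":-6.8},{"x":0,"y":0,"z":-0.023,"rx":0,"ry":0,"rz":-6.8},{"x":0,"y":0,"z":0,"rx":0,"ry":0,"rz":-6.8},{"x":0,"y":0,"z":0,"rx":0,"ry":0,"rz":-6.8},{"x":0,"y":0,"z":0,"rx":0,"ry":0,"rz":-6.8},{"x":0,"y":0,"z":0,"rx":0,"ry":0,"rz":-6.8}]'
python3 -m creep '[{"x":0,"y":0,"z":0,"rx":0,"ry":0,"rz":-7},{"x":0,"y":0,"z":0,"rx":0,"ry":0,"rz":-7},{"x":0,"y":0,"z":0,"rx":0,"ry":0,"rz":-7},{"x":0.0355,"y":0.0092,"z":0,"rx":0,"ry":0,"rz":0},{"x":0.0355,"y":0.0092,"z":0,"rx":0,"ry":0,"rz":0},{"x":0.0355,"y":0.0092,"z":0,"rx":0,"ry":0,"rz":0},{"x":0.0355,"y":0.0092,"z":0,"rx":0,"ry":0,"rz":0},{"x":0.0355,"y":0.0092,"z":0,"rx":0,"ry":0,"rz":0},{"x":0.0355,"y":0.0092,"z":0,"rx":0,"ry":0,"rz":0},{"x":0.0355,"y":0.0092,"z":0,"rx":0,"ry":0,"rz":0},{"x":0.0355,"y":0.0092,"z":0,"rx":0,"ry":0,"rz":0},{"x":0.0355,"y":0.0092,"z":0,"rx":0,"ry":0,"rz":0}]'
python3 -m creep '[{"x":0,"y":0,"z":0,"rx":0,"ry":0,"rz":0},{"x":0,"y":0,"z":0,"rx":0,"ry":0,"rz":0}]'
python3 - <<'E'
from h import *
go((575,-60,250),1.5);c=shot('wrist','w3')
E
```

```text
time_s: 3.92
eef_pos: [469.8, -372.4, 248.7]
orientation: [[0.422, 0.907, -0.002], [0.907, -0.422, 0.002], [0.001, -0.002, -1.0]]
ft_force: [-0.7, -0.0, -4.5]
width: 63.9
finger_force: 30.0
time_s: 4.92
eef_pos: [576.6, -58.5, 248.8]
orientation: [[0.075, 0.997, -0.002], [0.997, -0.075, 0.001], [0.0, -0.002, -1.0]]
ft_force: [0.2, 0.2, -4.9]
width: 63.7
finger_force: 30.0
time_s: 5.08
eef_pos: [576.6, -58.5, 248.7]
orientation: [[0.072, 0.997, -0.002], [0.997, -0.072, 0.001], [0.0, -0.002, -1.0]]
ft_force: [-0.3, -0.6, -4.6]
width: 63.5
finger_force: 30.0
t 5.08 pos [576.6 -58.5 248.7] yaw 1.499 q6 -0.23 tilt [-0.0022  0.0005] F [-0.3 -0.6 -4.6] w 63.5 29.998726998455822
 turn rz -0.1 then x -1.6 y -1.5 z -1.3
```

View pics/w3.png

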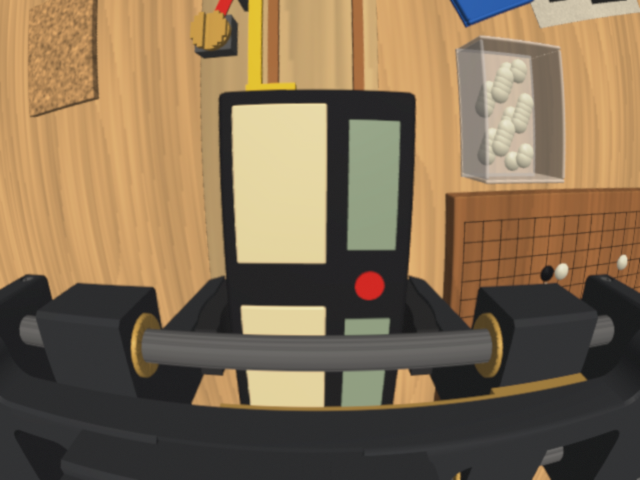

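The clock is held square. The screw head is at (211,31) and the lane rails are near columns 268–280 and 352–364. I'll get the rail edges numerically.

```bash
python3 - <<'E'
from h import *
c=ld("w3");c["fish"]=True
f=c["frame"].astype(int)
# brown rail: low blue & darker
for r in (6,25,45,65,80):
    b=f[r,262:375].sum(1);print(r,[int(v)//10 for v in b])
S=atz(c,(211,31),60);print("screw",S)
print("edge left base",[atz(c,(x,r),12)[:2] for x,r in((202,90),(207,200))])
print("right base", [atz(c,(x,r),12)[:2] for x,r in((378,5),(383,80))])
E
```

```text
6 [34, 42, 47, 49, 48, 44, 37, 33, 33, 33, 33, 33, 33, 33, 33, 30, 28, 36, 46, 49, 50, 49, 48, 47, 46, 46, 45, 45, 45, 45, 45, 45, 45, 45, 45, 46, 46, 46, 46, 47, 47, 47, 47, 48, 48, 48, 48, 47, 47, 47, 47, 47, 47, 47, 47, 47, 47, 47, 47, 47, 48, 48, 48, 49, 49, 50, 50, 50, 50, 50, 50, 49, 47, 46, 45, 45, 45, 46, 46, 47, 48, 49, 50, 50, 51, 51, 51, 51, 48, 36, 28, 30, 33, 34, 34, 33, 34, 33, 34, 35, 40, 49, 52, 53, 52, 51, 50, 49, 49, 49, 49, 49, 49]
25 [33, 45, 49, 49, 48, 43, 36, 33, 33, 33, 34, 33, 33, 33, 32, 30, 29, 39, 48, 50, 50, 50, 50, 50, 50, 49, 48, 46, 45, 45, 45, 45, 45, 45, 46, 46, 46, 46, 47, 47, 47, 47, 47, 47, 47, 47, 48, 47, 47, 47, 47, 47, 47, 47, 47, 47, 47, 47, 47, 47, 48, 48, 48, 48, 49, 49, 50, 50, 50, 50, 50, 49, 48, 47, 45, 45, 46, 46, 46, 47, 47, 49, 49, 50, 50, 51, 51, 51, 48, 38, 28, 30, 33, 34, 34, 34, 33, 34, 34, 34, 37, 45, 51, 53, 52, 51, 50, 49, 49, 49, 49, 49, 49]
45 [36, 46, 49, 49, 47, 42, 36, 33, 33, 33, 33, 33, 33, 33, 33, 29, 29, 39, 48, 50, 50, 50, 50, 50, 50, 49, 48, 46, 45, 45, 45, 45, 45, 46, 46, 46, 46, 47, 47, 47, 47, 47, 47, 47, 47, 47, 4
[... 624 characters left out ...]
0, 46, 36, 29, 32, 33, 34, 33, 34, 34, 33, 33, 34, 39, 48, 52, 53, 52, 51, 50, 49, 49, 49, 49, 49]
80 [35, 46, 49, 49, 48, 43, 36, 34, 34, 34, 34, 34, 34, 34, 33, 29, 29, 40, 48, 50, 50, 50, 50, 50, 50, 50, 49, 49, 49, 48, 48, 47, 46, 46, 46, 46, 47, 47, 47, 47, 47, 47, 47, 47, 47, 47, 47, 47, 47, 47, 47, 47, 47, 48, 48, 48, 48, 47, 47, 48, 48, 48, 48, 49, 49, 50, 50, 50, 50, 50, 51, 50, 49, 48, 47, 46, 46, 46, 46, 46, 47, 47, 48, 49, 49, 50, 50, 51, 50, 47, 35, 27, 31, 33, 34, 34, 34, 34, 34, 34, 35, 39, 47, 52, 53, 53, 53, 53, 53, 52, 51, 51, 50]
screw [497.  117.4  60. ]
edge left base [array([471. ,  71.5]), array([464.8, -42.7])]
right base [array([654.9, 146.6]), array([653. ,  65.4])]
```

```bash
python3 - <<'E'
from h import *
c=ld("w3");c["fish"]=True
for r,l0,l,rr,r0 in((6,267.5,276.8,353.4,362.5),(25,267.3,277,353.3,363),(45,267.2,276.9,353.8,363.2),(65,267.2,277,354,363.7),(80,267.3,277,354.2,363.8)):
    A=[atz(c,(x,r),26)[:2] for x in(l0,l,rr,r0)];print(r,[a.tolist() for a in A],(sum(A)/4).round(1),A[2][0]-A[1][0])
E
```

```text
6 [[545.3, 147.3], [554.3, 146.1], [628.0, 140.6], [636.9, 140.4]] [591.1 143.6] 73.70000000000005
25 [[544.0, 126.7], [553.3, 125.6], [626.2, 120.2], [635.5, 119.9]] [589.8 123.1] 72.90000000000009
45 [[542.6, 105.8], [551.9, 104.7], [624.9, 99.3], [634.0, 99.0]] [588.4 102.2] 73.0
65 [[541.3, 85.5], [550.7, 84.4], [623.5, 79.1], [632.8, 78.7]] [587.1  81.9] 72.79999999999995
80 [[540.4, 70.5], [549.6, 69.5], [622.6, 64.2], [631.8, 63.8]] [586.1  67. ] 73.0
```

```bash
python3 -m creep '[{"x":-0.023,"y":0.001,"z":0.03,"rx":0,"ry":0,"rz":-0.4},{"x":-0.0225,"y":0,"z":0.035,"rx":0,"ry":0,"rz":0},{"x":0,"y":0,"z":0.04,"rx":0,"ry":0,"rz":0},{"x":0,"y":0,"z":0.04,"rx":0,"ry":0,"rz":0},{"x":0,"y":0,"z":0.03,"rx":0,"ry":0,"rz":0},{"x":0,"y":0,"z":0.018,"rx":0,"ry":0,"rz":0},{"x":0,"y":0,"z":0.01,"rx":0,"ry":0,"rz":0},{"x":0,"y":0,"z":0.004,"rx":0,"ry":0,"rz":0},{"x":0,"y":0,"z":0.004,"rx":0,"ry":0,"rz":0},{"x":0,"y":0,"z":0,"rx":0,"ry":0,"rz":0},{"x":0,"y":0,"z":0,"rx":0,"ry":0,"rz":0}]'
```

```text
time_s: 6.05
eef_pos: [574.9, -106.3, 39.8]
orientation: [[0.069, 0.998, 0.002], [0.998, -0.069, -0.001], [-0.001, 0.002, -1.0]]
ft_force: [0.0, 0.5, -3.3]
width: 63.7
finger_force: 30.0
```

```bash
python3 -m creep '[{"x":0,"y":0,"z":0.002,"rx":0,"ry":0,"rz":0},{"x":0,"y":0,"z":0.002,"rx":0,"ry":0,"rz":0},{"x":0,"y":0,"z":0,"rx":0,"ry":0,"rz":0}]';
```

```text
time_s: 6.3
eef_pos: [574.5, -105.9, 34.9]
orientation: [[0.068, 0.998, 0.0], [0.998, -0.068, -0.0], [-0.0, 0.0, -1.0]]
ft_force: [-0.4, -0.1, -5.5]
width: 63.7
finger_force: 30.0
```

```bash
python3 -m creep '[{"x":0,"y":0,"z":0,"rx":0,"ry":0,"rz":0},{"x":0,"y":0,"z":0,"rx":0,"ry":0,"rz":0},{"x":0,"y":0,"z":0,"rx":0,"ry":0,"rz":0},{"x":0,"y":0,"z":0,"rx":0,"ry":0,"rz":0},{"x":0,"y":0,"z":-0.02,"rx":0,"ry":0,"rz":0},{"x":0,"y":0,"z":-0.035,"rx":0,"ry":0,"rz":0},{"x":0,"y":0,"z":-0.02,"rx":0,"ry":0,"rz":0}]' 0.08 30
python3 -m creep '[{"x":-0.03,"y":0.007,"z":0,"rx":0,"ry":0,"rz":0},{"x":-0.035,"y":0.008,"z":0,"rx":0,"ry":0,"rz":0},{"x":0,"y":0,"z":0,"rx":0,"ry":0,"rz":0},{"x":0,"y":0,"z":0,"rx":0,"ry":0,"rz":0},{"x":0,"y":0,"z":0,"rx":0,"ry":0,"rz":0},{"x":0,"y":0,"z":0,"rx":0,"ry":0,"rz":0},{"x":0,"y":0,"z":0,"rx":0,"ry":0,"rz":0},{"x":0,"y":0,"z":0,"rx":0,"ry":0,"rz":0}]' 0
python3 -c "
from h import *
go((583.1-190*.0652+15*.9979,21.6-190*.9979-15*.0652,46),1.507)"
```

```text
time_s: 6.88
eef_pos: [575.1, -106.1, 112.5]
orientation: [[0.068, 0.998, 0.002], [0.998, -0.068, -0.001], [-0.001, 0.002, -1.0]]
ft_force: [0.3, 0.6, 0.3]
width: 79.7
finger_force: 0.0
time_s: 7.55
eef_pos: [585.0, -171.0, 109.8]
orientation: [[0.067, 0.998, -0.0], [0.998, -0.067, 0.0], [0.0, -0.0, -1.0]]
ft_force: [-0.1, 0.6, 0.3]
width: 28.9
finger_force: 0.0
t 7.55 pos [ 585.  -171.   109.8] yaw 1.503 q6 -0.41 tilt [-0.0002  0.0001] F [-0.1  0.6  0.3] w 28.9 0.0
 turn rz -0.2 then x 2.0 y 0.6 z 63.8
```

```bash
python3 -m creep '[{"x":0.002,"y":0,"z":0.02,"rx":0,"ry":0,"rz":0},{"x":0,"y":0,"z":0.025,"rx":0,"ry":0,"rz":0},{"x":0,"y":0,"z":0.014,"rx":0,"ry":0,"rz":0},{"x":0,"y":0,"z":0.005,"rx":0,"ry":0,"rz":0},{"x":0,"y":0,"z":0,"rx":0,"ry":0,"rz":0},{"x":0,"y":0,"z":0,"rx":0,"ry":0,"rz":0}]' 0
python3 -m creep '[{"x":0.005,"y":0,"z":0,"rx":0,"ry":0,"rz":0},{"x":0.01,"y":0,"z":0,"rx":0,"ry":0,"rz":0},{"x":0.015,"y":0,"z":0,"rx":0,"ry":0,"rz":0},{"x":0.015,"y":0,"z":0,"rx":0,"ry":0,"rz":0},{"x":0.015,"y":0,"z":0,"rx":0,"ry":0,"rz":0},{"x":0.01,"y":0,"z":0,"rx":0,"ry":0,"rz":0},{"x":0.005,"y":0,"z":0,"rx":0,"ry":0,"rz":0},{"x":0,"y":0,"z":0,"rx":0,"ry":0,"rz":0}]'
python3 -c "
from h import *
go((583.1+32*.0652+15*.9979,21.6+32*.9979-15*.0652,46),1.507);shot('scene','s1');shot('side','d1')
import cv2
a=cv2.imread('pics/s1.png')[190:310,210:390];b=cv2.imread('pics/d1.png')[205:330,250:420]
cv2.imwrite('pics/c1.png',np.hstack([cv2.resize(a,(400,267)),cv2.resize(b,(363,267))]))"
```

```text
time_s: 8.05
eef_pos: [585.5, -169.8, 46.4]
orientation: [[0.068, 0.998, 0.001], [0.998, -0.068, -0.0], [-0.0, 0.001, -1.0]]
ft_force: [0.3, 0.0, -0.0]
width: 0.6
finger_force: 0.0
time_s: 8.72
eef_pos: [590.3, -93.1, 45.9]
orientation: [[0.067, 0.998, -0.0], [0.998, -0.067, 0.001], [0.001, -0.0, -1.0]]
ft_force: [-0.6, 0.2, 0.3]
width: 0.4
finger_force: 0.0
t 8.72 pos [590.3 -93.1  45.9] yaw 1.504 q6 -0.29 tilt [-0.0001  0.0007] F [-0.6  0.2  0.3] w 0.4 0.0
 turn rz -0.2 then x 145.9 y 0.6 z -0.1
```

```bash
python3 -m creep '[{"x":0.008,"y":0,"z":0,"rx":0,"ry":0,"rz":0},{"x":0.012,"y":0,"z":0,"rx":0,"ry":0,"rz":0},{"x":0.012,"y":0,"z":0,"rx":0,"ry":0,"rz":0},{"x":0.012,"y":0,"z":0,"rx":0,"ry":0,"rz":0},{"x":0.012,"y":0,"z":0,"rx":0,"ry":0,"rz":0},{"x":0.012,"y":0,"z":0,"rx":0,"ry":0,"rz":0},{"x":0.012,"y":0,"z":0,"rx":0,"ry":0,"rz":0},{"x":0.01,"y":0,"z":0,"rx":0,"ry":0,"rz":0}]'
python3 -m creep '[{"x":0.008,"y":0,"z":0,"rx":0,"ry":0,"rz":0},{"x":0.008,"y":0,"z":0,"rx":0,"ry":0,"rz":0},{"x":0.008,"y":0,"z":0,"rx":0,"ry":0,"rz":0},{"x":0.008,"y":0,"z":0,"rx":0,"ry":0,"rz":0},{"x":0.006,"y":0,"z":0,"rx":0,"ry":0,"rz":0}]'
python3 -c "
from h import *
go((583.1+32*.0652+15*.9979,21.6+32*.9979-15*.0652,46),1.507);shot('scene','s1');shot('side','d1')
import cv2
a=cv2.imread('pics/s1.png')[170:310,210:390];b=cv2.imread('pics/d1.png')[190:330,250:430]
cv2.imwrite('pics/c1.png',np.hstack([cv2.resize(a,(400,311)),cv2.resize(b,(400,311))]))"
```

```text
time_s: 9.48
eef_pos: [596.2, -3.6, 45.6]
orientation: [[0.068, 0.998, -0.001], [0.998, -0.068, 0.0], [0.0, -0.001, -1.0]]
ft_force: [-0.1, -2.2, -2.0]
width: 0.7
finger_force: 1.2
time_s: 9.9
eef_pos: [598.7, 33.5, 45.6]
orientation: [[0.068, 0.998, -0.001], [0.998, -0.068, 0.0], [-0.0, -0.001, -1.0]]
ft_force: [-1.8, -4.4, -1.4]
width: 0.4
finger_force: 1.7
t 9.9 pos [598.7  33.5  45.6] yaw 1.503 q6 -0.07 tilt [-0.0009  0.    ] F [-1.8 -4.4 -1.4] w 0.4 1.7478731274604797
 turn rz -0.3 then x 19.1 y 0.2 z -0.4
```

View pics/c1.png

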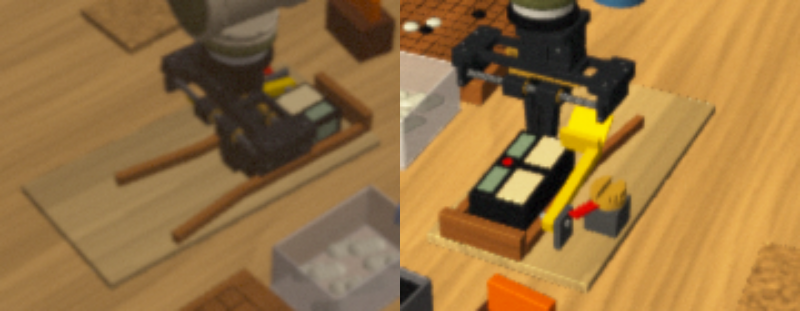

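The clock is flat in the lane with the nose riding on it (side crop about (590,130)), and there are 2–3 cm left to the stop.

```bash
python3 -m creep '[{"x":0.006,"y":0,"z":0,"rx":0,"ry":0,"rz":0},{"x":0.006,"y":0,"z":0,"rx":0,"ry":0,"rz":0},{"x":0.004,"y":0,"z":0,"rx":0,"ry":0,"rz":0},{"x":0.002,"y":0,"z":0,"rx":0,"ry":0,"rz":0}]'
python3 -m creep '[{"x":0.001,"y":0,"z":0,"rx":0,"ry":0,"rz":0},{"x":0.001,"y":0,"z":0,"rx":0,"ry":0,"rz":0}]'
```

```text
time_s: 10.33
eef_pos: [600.5, 51.2, 45.9]
orientation: [[0.068, 0.998, 0.001], [0.998, -0.068, 0.0], [0.0, 0.001, -1.0]]
ft_force: [0.3, -1.9, 0.5]
width: 0.3
finger_force: 1.2
time_s: 10.5
eef_pos: [600.5, 52.4, 45.9]
orientation: [[0.068, 0.998, 0.0], [0.998, -0.068, -0.001], [-0.001, 0.0, -1.0]]
ft_force: [-1.6, -8.3, 1.4]
width: 0.8
finger_force: 4.2
```

```bash
python3 -m creep '[{"x":0.001,"y":0,"z":0,"rx":0,"ry":0,"rz":0},{"x":0.001,"y":0,"z":0,"rx":0,"ry":0,"rz":0},{"x":0,"y":0,"z":0,"rx":0,"ry":0,"rz":0}]'
python3 -m creep '[{"x":0.001,"y":0,"z":0,"rx":0,"ry":0,"rz":0},{"x":0,"y":0,"z":0,"rx":0,"ry":0,"rz":0}]'
```

```text
time_s: 10.75
eef_pos: [600.4, 52.5, 45.9]
orientation: [[0.068, 0.998, -0.001], [0.998, -0.068, -0.004], [-0.004, -0.0, -1.0]]
ft_force: [-2.3, -14.3, 1.9]
width: 0.6
finger_force: 6.8
time_s: 10.92
eef_pos: [600.4, 52.7, 45.9]
orientation: [[0.068, 0.998, -0.001], [0.998, -0.068, -0.005], [-0.005, -0.001, -1.0]]
ft_force: [-4.2, -17.5, 2.4]
width: 0.3
finger_force: 9.2
```

Home: the force rises with no motion, and the pusher is at tray x = 32 as predicted. I'll back off, lift and photograph the tray, then go over the key.

```bash
python3 -m creep '[{"x":-0.008,"y":0,"z":0,"rx":0,"ry":0,"rz":0},{"x":-0.015,"y":0,"z":0,"rx":0,"ry":0,"rz":0},{"x":0,"y":0,"z":-0.03,"rx":0,"ry":0,"rz":0},{"x":0,"y":0,"z":-0.04,"rx":0,"ry":0,"rz":0},{"x":0,"y":0,"z":-0.04,"rx":0,"ry":0,"rz":0},{"x":0,"y":-0.03,"z":-0.02,"rx":0,"ry":0,"rz":0},{"x":0,"y":-0.035,"z":0,"rx":0,"ry":0,"rz":0},{"x":0,"y":-0.035,"z":0,"rx":0,"ry":0,"rz":0},{"x":0,"y":0,"z":0,"rx":0,"ry":0,"rz":0},{"x":0,"y":0,"z":0,"rx":0,"ry":0,"rz":0},{"x":0,"y":0,"z":0,"rx":0,"ry":0,"rz":0}]' 0.04
python3 -c "
from h import *
shot('wrist','w4');shot('side','d2');go((498,325,200),3.01)"
```

```text
time_s: 11.83
eef_pos: [500.1, 39.6, 176.2]
orientation: [[0.069, 0.998, 0.002], [0.998, -0.069, 0.0], [0.0, 0.002, -1.0]]
ft_force: [-0.8, -0.5, 0.7]
width: 39.8
finger_force: 0.0
t 11.93 pos [500.5  39.4 175.7] yaw 1.502 q6 -0.09 tilt [0.0009 0.0002] F [ 0.8 -1.   0.2] w 40.3 0.0
 turn rz -86.4 then x 39.9 y 282.8 z -24.3
```

```bash
python3 -m creep '[{"x":0,"y":0,"z":-0.024,"rx":0,"ry":0,"rz":-6.6},{"x":0,"y":0,"z":0,"rx":0,"ry":0,"rz":-6.6},{"x":0,"y":0,"z":0,"rx":0,"ry":0,"rz":-6.6},{"x":0,"y":0,"z":0,"rx":0,"ry":0,"rz":-6.6},{"x":0,"y":0,"z":0,"rx":0,"ry":0,"rz":-6.6},{"x":0,"y":0,"z":0,"rx":0,"ry":0,"rz":-6.6},{"x":0,"y":0,"z":0,"rx":0,"ry":0,"rz":-6.6},{"x":0,"y":0,"z":0,"rx":0,"ry":0,"rz":-6.6},{"x":0,"y":0,"z":0,"rx":0,"ry":0,"rz":-6.6},{"x":0,"y":0,"z":0,"rx":0,"ry":0,"rz":-6.6},{"x":0,"y":0,"z":0,"rx":0,"ry":0,"rz":-6.8},{"x":0,"y":0,"z":0,"rx":0,"ry":0,"rz":-6.8}]'
python3 -m creep '[{"x":0,"y":0,"z":0,"rx":0,"ry":0,"rz":-6.8},{"x":0.005,"y":0.035,"z":0,"rx":0,"ry":0,"rz":0},{"x":0.005,"y":0.035,"z":0,"rx":0,"ry":0,"rz":0},{"x":0.005,"y":0.035,"z":0,"rx":0,"ry":0,"rz":0},{"x":0.005,"y":0.035,"z":0,"rx":0,"ry":0,"rz":0},{"x":0.005,"y":0.035,"z":0,"rx":0,"ry":0,"rz":0},{"x":0.005,"y":0.035,"z":0,"rx":0,"ry":0,"rz":0},{"x":0.005,"y":0.035,"z":0,"rx":0,"ry":0,"rz":0},{"x":0.005,"y":0.035,"z":0,"rx":0,"ry":0,"rz":0},{"x":0,"y":0,"z":0,"rx":0,"ry":0,"rz":0},{"x":0,"y":0,"z":0,"rx":0,"ry":0,"rz":0}]'
python3 - <<'E'
from h import *
import cv2
c=shot('wrist','w5');go((498,325,200),3.01)
a=cv2.imread('pics/w4.png')[0:300,80:480];b=cv2.imread('pics/w5.png')[0:300,160:480]
d=cv2.imread('pics/d2.png')[210:330,255:415]
o=np.zeros((600,800,3),np.uint8)
def put(im,x,y,k,ox,oy,st=20):
    z=cv2.resize(im,None,fx=k,fy=k,interpolation=cv2.INTER_CUBIC)
    for g in range(0,im.shape[1],st): cv2.putText(z,str(g+ox),(int(g*k),8),0,.3,(255,255,255),1)
    for g in range(st,im.shape[0],st): cv2.putText(z,str(g+oy),(0,int(g*k)+3),0,.3,(255,255,255),1)
    o[y:y+z.shape[0],x:x+z.shape[1]]=z[:600-y,:800-x]
put(a,0,0,1.1,80,0);put(b[:300],440,0,1.1,160,0);put(d,0,335,2.2,255,210)
hsv=cv2.cvtColor(c["frame"],cv2.COLOR_BGR2HSV)
m=cv2.inRange(hsv,(5,200,150),(14,255,255));m[300:]=0
n,l,s,ce=cv2.connectedComponentsWithStats(m)
for i in range(1,n):
    if s[i][4]>200:
        print(s[i],ce[i]);P=np.argwhere(l==i)[:,::-1].astype(np.float32);r=cv2.minAreaRect(P);print(r,cv2.boxPoints(r).round(1).tolist())
        x,y,w,h=s[i][:4];q=c["frame"][max(0,y-40):y+h+40,max(0,x-40):x+w+40]
        put(q[:260,:400],400,335,min(1.8,260/q.shape[0],400/q.shape[1]),max(0,x-40),max(0,y-40));
cv2.imwrite('pics/c2.png',o)
E
```

```text
time_s: 12.93
eef_pos: [500.3, 39.4, 199.5]
orientation: [[-0.97, 0.242, 0.0], [0.242, 0.97, 0.0], [-0.0, 0.0, -1.0]]
ft_force: [-0.6, 0.2, -0.7]
width: 39.8
finger_force: 0.0
time_s: 13.85
eef_pos: [496.5, 324.0, 198.9]
orientation: [[-0.992, 0.128, -0.001], [0.128, 0.992, -0.0], [0.001, -0.0, -1.0]]
ft_force: [-0.2, -0.2, -0.4]
width: 39.7
finger_force: 0.0
t 13.9 pos [496.6 322.7 199.1] yaw 3.011 q6 -1.06 tilt [-0.0006 -0.0004] F [-0.3  0.1  0.2] w 40.3 0.0
 turn rz 0.1 then x -1.1 y 2.4 z -0.9
[ 306  192   25   87 1620] [317.92098765 234.58271605]
((318.1344909667969, 235.11676025390625), (19.37919807434082, 86.13768005371094), 4.085616588592529) [[305.3999938964844, 277.3999938964844], [311.5, 191.5], [330.8999938964844, 192.8000030517578], [324.70001220703125, 278.79998779296875]]
```

View pics/c2.png

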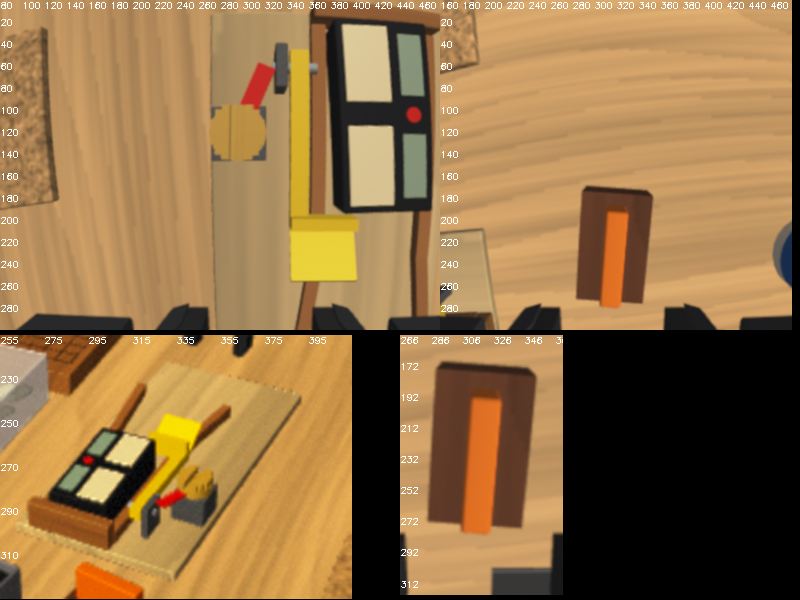

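The catch is down behind the clock's rear, and the clock sits against the stop. The slot runs along the lane at about (288,125) in w4. The key's orange top spans (308,278) to (321,192) in w5. Next I'll compute the key pose and the slot pose.

```bash
python3 - <<'E'
from h import *
import cv2
c=ld("w5");c["fish"]=True
Q=[atz(c,p,84) for p in((305.4,277.4),(311.5,191.5),(330.9,192.8),(324.7,278.8))];print([q.tolist() for q in Q],fitrect(Q,0,0))
# stand top corners z=50 : col 286,row173 ; 352,176 ; 343,275 ; 284,273
S=[atz(c,p,50) for p in((287,173),(354,176),(344,276),(284,272))];print([q.tolist() for q in S],fitrect(S,0,0))
o=-np.array(c["R"]).T@c["t"];print("cam",o)
a=ld("scene0");b=ld("side0")
print("key top tri",tri((c,(318.2,235.1)),(a,(373.5,164)),(b,(305.5,319.8))))
# orange edge per row
f=cv2.cvtColor(c["frame"],cv2.COLOR_BGR2HSV);m=cv2.inRange(f,(5,170,100),(14,255,255))
for r in (185,189,191,193,200,235,270,276,278,280): 
    w=np.where(m[r,290:345])[0]; print(r,(w.min()+290,w.max()+290) if len(w) else None, c["frame"][r,[312,316,320,324]].sum(1) )
d=ld("w4");d["fish"]=True
g=cv2.cvtColor(d["frame"],cv2.COLOR_BGR2GRAY)
for r in range(98,146,6): print(r,(g[r,258:326:2]).tolist())
E
```

```text
[[527.3, 313.2, 84.0], [466.5, 325.7, 84.0], [469.0, 338.6, 84.0], [530.2, 326.8, 84.0]] (array([498.2, 326.1]), 2.945)
[[454.6, 308.0, 50.0], [463.4, 358.5, 50.0], [543.3, 341.9, 50.0], [533.5, 293.8, 50.0]] (array([498.7, 325.6]), -0.195)
cam [431.5570576  333.30568732 333.19578723]
key top tri (array([497.8, 325.2,  82.7]), [1.1, 2.2, 2.7])
185 None [202 195 198 199]
189 (np.int64(311), np.int64(329)) [182 184 183 182]
191 (np.int64(311), np.int64(330)) [196 205 193 193]
193 (np.int64(311), np.int64(331)) [258 315 300 289]
200 (np.int64(310), np.int64(331)) [315 367 372 376]
235 (np.int64(307), np.int64(328)) [367 372 374 377]
270 (np.int64(305), np.int64(325)) [369 375 378 339]
276 (np.int64(306), np.int64(323)) [369 373 378 431]
278 (np.int64(307), np.int64(323)) [378 376 371 447]
280 None [451 435 421 459]
98 [143, 146, 151, 158, 162, 162, 145, 94, 90, 101, 100, 103, 142, 149, 150, 137, 136, 151, 150, 148, 148, 148, 148, 150, 150, 148, 122, 94, 90, 87, 85, 84, 133, 148]
104 [142, 145, 150, 157, 162, 163, 153, 91, 95, 143, 149, 149, 149, 149, 148, 135, 138, 150, 149, 148, 148, 1
[... 404 characters left out ...]
1, 147]
122 [139, 144, 147, 146, 148, 159, 153, 147, 148, 148, 148, 148, 147, 148, 147, 131, 141, 150, 146, 147, 147, 145, 146, 148, 148, 148, 148, 148, 148, 148, 148, 145, 144, 147]
128 [139, 143, 147, 147, 148, 158, 158, 148, 147, 147, 147, 147, 147, 147, 147, 129, 142, 149, 146, 146, 147, 145, 147, 148, 148, 148, 148, 148, 148, 148, 148, 128, 129, 147]
134 [138, 142, 146, 147, 147, 155, 158, 99, 126, 147, 147, 147, 147, 147, 146, 128, 143, 149, 145, 146, 146, 144, 146, 148, 147, 147, 147, 147, 147, 142, 106, 81, 127, 146]
140 [138, 141, 145, 148, 147, 152, 156, 97, 92, 118, 120, 133, 146, 146, 144, 127, 142, 147, 143, 146, 146, 144, 146, 146, 147, 146, 142, 138, 125, 85, 80, 82, 129, 146]
```

```bash
python3 - <<'E'
from h import *
go((498.2,326,66),2.946)
d=ld("w4");d["fish"]=True
P=[atz(d,p,60) for p in((295.5,122),(290,98),(288.8,140),(272,122),(321,122),(296,97),(296,145))];print([p[:2].tolist() for p in P])
c=ld("w3");c["fish"]=True
print(tri((d,(295.5,122)),(c,(211,31)),(ld("scene0"),(314.6,200)),(ld("side0"),(343.9,276.2))))
E
```

```text
t 13.9 pos [496.6 322.7 199.1] yaw 3.011 q6 -1.06 tilt [-0.0006 -0.0004] F [-0.3  0.1  0.2] w 40.3 0.0
 turn rz 3.7 then x -0.9 y 3.5 z 133.1
[[493.5, 119.7], [491.0, 136.2], [488.1, 107.9], [477.8, 121.0], [510.4, 118.4], [495.0, 136.6], [492.7, 104.2]]
(array([492.6, 121. ,  54.8]), [1.3, 3.3, 3.8, 2.6])
```

```bash
python3 -m creep '[{"x":0,"y":0,"z":0,"rx":0,"ry":0,"rz":3.7},{"x":-0.001,"y":0.0035,"z":0.03,"rx":0,"ry":0,"rz":0},{"x":0,"y":0,"z":0.035,"rx":0,"ry":0,"rz":0},{"x":0,"y":0,"z":0.03,"rx":0,"ry":0,"rz":0},{"x":0,"y":0,"z":0.02,"rx":0,"ry":0,"rz":0},{"x":0,"y":0,"z":0.012,"rx":0,"ry":0,"rz":0},{"x":0,"y":0,"z":0.004,"rx":0,"ry":0,"rz":0},{"x":0,"y":0,"z":0,"rx":0,"ry":0,"rz":0},{"x":0,"y":0,"z":0,"rx":0,"ry":0,"rz":0}]' 0.04
python3 -c "
from h import *
go((498.2,326,66),2.946)"
```

```text
time_s: 14.65
eef_pos: [498.6, 325.1, 69.5]
orientation: [[-0.981, 0.196, 0.001], [0.196, 0.981, 0.0], [-0.001, 0.001, -1.0]]
ft_force: [0.5, 1.0, 0.2]
width: 40.2
finger_force: 0.0
t 14.65 pos [498.6 325.1  69.5] yaw 2.945 q6 -0.99 tilt [0.0011 0.0004] F [0.5 1.  0.2] w 40.2 0.0
 turn rz -0.1 then x 0.6 y 0.8 z 3.5
```

```bash
python3 -m creep '[{"x":0,"y":0.0008,"z":0.002,"rx":0,"ry":0,"rz":0},{"x":0,"y":0,"z":0,"rx":0,"ry":0,"rz":0}]' 0.04
python3 -m creep '[{"x":0,"y":0,"z":0,"rx":0,"ry":0,"rz":0},{"x":0,"y":0,"z":0,"rx":0,"ry":0,"rz":0},{"x":0,"y":0,"z":0,"rx":0,"ry":0,"rz":0},{"x":0,"y":0,"z":0,"rx":0,"ry":0,"rz":0},{"x":0,"y":0,"z":0,"rx":0,"ry":0,"rz":0},{"x":0,"y":0,"z":0,"rx":0,"ry":0,"rz":0}]' 0.0 30
```

```text
time_s: 14.82
eef_pos: [498.4, 326.4, 67.5]
orientation: [[-0.981, 0.195, 0.001], [0.195, 0.981, 0.001], [-0.001, 0.001, -1.0]]
ft_force: [0.3, -0.4, -0.8]
width: 40.0
finger_force: 0.0
time_s: 15.32
eef_pos: [498.0, 326.4, 66.9]
orientation: [[-0.981, 0.194, 0.0], [0.194, 0.981, 0.0], [-0.0, 0.0, -1.0]]
ft_force: [0.2, -0.5, 1.4]
width: 13.6
finger_force: 30.0
```

```bash
python3 -m creep '[{"x":0,"y":0,"z":-0.015,"rx":0,"ry":0,"rz":0},{"x":0,"y":0,"z":-0.025,"rx":0,"ry":0,"rz":0},{"x":0,"y":0,"z":-0.03,"rx":0,"ry":0,"rz":0},{"x":0,"y":0,"z":-0.03,"rx":0,"ry":0,"rz":6.8},{"x":0,"y":0,"z":-0.01,"rx":0,"ry":0,"rz":6.9},{"x":0,"y":0,"z":0,"rx":0,"ry":0,"rz":6.9},{"x":0,"y":0,"z":0,"rx":0,"ry":0,"rz":6.9},{"x":0,"y":0,"z":0,"rx":0,"ry":0,"rz":6.9},{"x":0,"y":0,"z":0,"rx":0,"ry":0,"rz":6.9},{"x":0,"y":0,"z":0,"rx":0,"ry":0,"rz":6.9},{"x":0,"y":0,"z":0,"rx":0,"ry":0,"rz":6.9},{"x":0,"y":0,"z":0,"rx":0,"ry":0,"rz":6.9}]'
python3 -m creep '[{"x":0,"y":0,"z":0,"rx":0,"ry":0,"rz":6.9},{"x":0,"y":0,"z":0,"rx":0,"ry":0,"rz":6.9},{"x":0,"y":0,"z":0,"rx":0,"ry":0,"rz":6.9},{"x":-0.034,"y":0.0015,"z":0,"rx":0,"ry":0,"rz":0},{"x":-0.035,"y":0.0015,"z":0,"rx":0,"ry":0,"rz":0},{"x":-0.035,"y":0.0015,"z":0,"rx":0,"ry":0,"rz":0},{"x":-0.035,"y":0.0015,"z":0,"rx":0,"ry":0,"rz":0},{"x":-0.034,"y":0.0015,"z":0.01,"rx":0,"ry":0,"rz":0},{"x":-0.034,"y":0.0015,"z":0.015,"rx":0,"ry":0,"rz":0},{"x":0,"y":0,"z":0,"rx":0,"ry":0,"rz":0},{"x":0,"y":0,"z":0,"rx":0,"ry":0,"rz":0},{"x":0,"y":0,"z":0,"rx":0,"ry":0,"rz":0}]'
python3 -c "
from h import *
go((494,119.5,136),1.507);shot('wrist','w6');shot('scene','s3');shot('side','d3')"
```

```text
time_s: 16.32
eef_pos: [497.9, 326.4, 176.5]
orientation: [[-0.283, 0.959, -0.001], [0.959, 0.283, -0.0], [0.0, -0.001, -1.0]]
ft_force: [-0.2, -0.3, -0.7]
width: 13.8
finger_force: 30.0
time_s: 17.32
eef_pos: [493.0, 119.6, 152.0]
orientation: [[0.069, 0.998, 0.0], [0.998, -0.069, 0.0], [0.0, 0.0, -1.0]]
ft_force: [-0.4, 0.7, -0.5]
width: 13.8
finger_force: 30.0
t 17.32 pos [493.  119.6 152. ] yaw 1.502 q6 0.07 tilt [0.0004 0.0003] F [-0.4  0.7 -0.5] w 13.8 30.000128424726427
 turn rz -0.3 then x -0.0 y 1.0 z 16.0
```

```bash
python3 -m creep '[{"x":0,"y":0.001,"z":0.015,"rx":0,"ry":0,"rz":-0.3},{"x":0,"y":0,"z":0.01,"rx":0,"ry":0,"rz":0},{"x":0,"y":0,"z":0.003,"rx":0,"ry":0,"rz":0},{"x":0,"y":0,"z":0.003,"rx":0,"ry":0,"rz":0},{"x":0,"y":0,"z":0,"rx":0,"ry":0,"rz":0},{"x":0,"y":0,"z":0,"rx":0,"ry":0,"rz":0}]'
python3 -m creep '[{"x":0,"y":0,"z":0.002,"rx":0,"ry":0,"rz":0},{"x":0,"y":0,"z":0.002,"rx":0,"ry":0,"rz":0},{"x":0,"y":0,"z":0,"rx":0,"ry":0,"rz":0}]'
```

```text
time_s: 17.97
eef_pos: [494.0, 119.5, 121.2]
orientation: [[0.063, 0.998, 0.001], [0.998, -0.063, 0.0], [0.0, 0.001, -1.0]]
ft_force: [0.3, 0.5, -0.7]
width: 13.6
finger_force: 30.0
time_s: 18.22
eef_pos: [493.7, 119.2, 116.6]
orientation: [[0.063, 0.998, -0.0], [0.998, -0.063, 0.0], [0.0, -0.0, -1.0]]
ft_force: [0.4, -0.3, -1.3]
width: 13.5
finger_force: 30.0
```

The blade tip is at z ≈ 56, below the head's top at 60, with no force, so it is in the slot. Now I'll seat it and turn clockwise.

```bash
python3 -m creep '[{"x":0,"y":0,"z":0.002,"rx":0,"ry":0,"rz":0},{"x":0,"y":0,"z":0,"rx":0,"ry":0,"rz":5},{"x":0,"y":0,"z":0,"rx":0,"ry":0,"rz":5},{"x":0,"y":0,"z":0,"rx":0,"ry":0,"rz":5},{"x":0,"y":0,"z":0,"rx":0,"ry":0,"rz":5}]'
python3 -c "
from h import *
from cell import env
go((494,119.5,114),1.507);print(env.get_state()['torque'])"
python3 -m creep '[{"x":0,"y":0,"z":0,"rx":0,"ry":0,"rz":5},{"x":0,"y":0,"z":0,"rx":0,"ry":0,"rz":5},{"x":0,"y":0,"z":0,"rx":0,"ry":0,"rz":5},{"x":0,"y":0,"z":0,"rx":0,"ry":0,"rz":5},{"x":0,"y":0,"z":0,"rx":0,"ry":0,"rz":5},{"x":0,"y":0,"z":0,"rx":0,"ry":0,"rz":5},{"x":0,"y":0,"z":0,"rx":0,"ry":0,"rz":5},{"x":0,"y":0,"z":0,"rx":0,"ry":0,"rz":5},{"x":0,"y":0,"z":0,"rx":0,"ry":0,"rz":4}]'
python3 -c "
from h import *
from cell import env
go((494,119.5,114),1.507-1.2);print(env.get_state()['torque'])"
```

```text
time_s: 18.63
eef_pos: [492.6, 119.5, 114.3]
orientation: [[0.405, 0.914, -0.003], [0.915, -0.405, 0.001], [-0.001, -0.003, -1.0]]
ft_force: [-4.0, 1.7, 0.6]
width: 13.9
finger_force: 30.1
t 18.63 pos [492.6 119.5 114.3] yaw 1.154 q6 0.42 tilt [-0.0033  0.0007] F [-4.   1.7  0.6] w 13.9 30.063636509003118
 turn rz -20.2 then x 0.1 y 1.4 z 0.3
[0.42227841 0.90461688 0.0642516 ]
time_s: 19.38
eef_pos: [492.4, 119.8, 114.3]
orientation: [[0.926, 0.377, -0.004], [0.377, -0.926, 0.001], [-0.003, -0.003, -1.0]]
ft_force: [-5.9, 4.4, 1.5]
width: 13.4
finger_force: 30.1
t 19.38 pos [492.4 119.8 114.3] yaw 0.386 q6 1.19 tilt [-0.0039  0.0012] F [-5.9  4.4  1.5] w 13.4 30.07380854571238
 turn rz 4.5 then x 1.5 y 0.8 z 0.3
[0.7734378  1.11931626 0.06578556]
```

```bash
for i in 1; do python3 -m creep '[{"x":0,"y":0,"z":0,"rx":0,"ry":0,"rz":3},{"x":0,"y":0,"z":0,"rx":0,"ry":0,"rz":3},{"x":0,"y":0,"z":0,"rx":0,"ry":0,"rz":2}]'; done >/dev/null
python3 -c "
from h import *
from cell import env
go((494,119.5,114),1.507-1.2);print(env.get_state()['torque'])"
python3 -m creep '[{"x":0,"y":0,"z":0,"rx":0,"ry":0,"rz":2},{"x":0,"y":0,"z":0,"rx":0,"ry":0,"rz":2},{"x":0,"y":0,"z":0,"rx":0,"ry":0,"rz":0}]' >/dev/null
python3 -c "
from h import *
from cell import env
go((494,119.5,114),1.507-1.2);print(env.get_state()['torque'])"
```

```text
t 19.63 pos [492.4 119.8 114.3] yaw 0.248 q6 1.33 tilt [-0.0038  0.0013] F [-5.1  3.7  1.2] w 13.7 30.063122062711045
 turn rz -3.4 then x 1.4 y 0.8 z 0.3
[0.79013291 0.99266201 0.08912055]
t 19.88 pos [492.5 119.8 114.3] yaw 0.179 q6 1.39 tilt [-0.0035  0.0014] F [-4.7  4.   0. ] w 13.8 30.054805437102914
 turn rz -7.3 then x 1.3 y 0.8 z 0.3
[0.79390971 0.79981748 0.01059373]
```

```bash
P='from h import *
from cell import env
go((494,119.5,114),1.507-1.2);print(env.get_state()["torque"])'
python3 -m creep '[{"x":0,"y":0,"z":0,"rx":0,"ry":0,"rz":2},{"x":0,"y":0,"z":0,"rx":0,"ry":0,"rz":2}]' >/dev/null; python3 -c "$P"
python3 -m creep '[{"x":0,"y":0,"z":0,"rx":0,"ry":0,"rz":2},{"x":0,"y":0,"z":0,"rx":0,"ry":0,"rz":1}]' >/dev/null; python3 -c "$P"
```

```text
t 20.05 pos [492.6 119.9 114.3] yaw 0.11 q6 1.46 tilt [-0.0034  0.0015] F [-4.   3.8 -0.3] w 13.7 30.055919175501913
 turn rz -11.3 then x 1.2 y 0.8 z 0.3
[ 0.86273343  0.84978627 -0.00619369]
t 20.22 pos [492.5 119.9 114.3] yaw 0.057 q6 1.52 tilt [-0.0034  0.0015] F [-4.1  3.8 -0.9] w 13.4 30.050729792565107
 turn rz -14.3 then x 1.3 y 0.8 z 0.3
[0.88166327 0.86166155 0.05123634]
```

```bash
python3 - <<'E'
from h import *
import cv2
w=shot('wrist','w7')["frame"];s=shot('scene','s4')["frame"];d=shot('side','d4')["frame"]
o=np.zeros((600,800,3),np.uint8)
R=lambda im,W,H:cv2.resize(im,(W,H),interpolation=cv2.INTER_CUBIC)
o[:300,:400]=R(s[170:260,270:390],400,300);o[:300,400:]=R(d[215:305,290:410],400,300);o[300:,:400]=R(w[0:480],400,300)[:300]
o[300:,400:]=R(w[120:300,200:440],400,300)
cv2.imwrite('pics/c3.png',o)
E
```

```text
(no output)
```

View pics/c3.png

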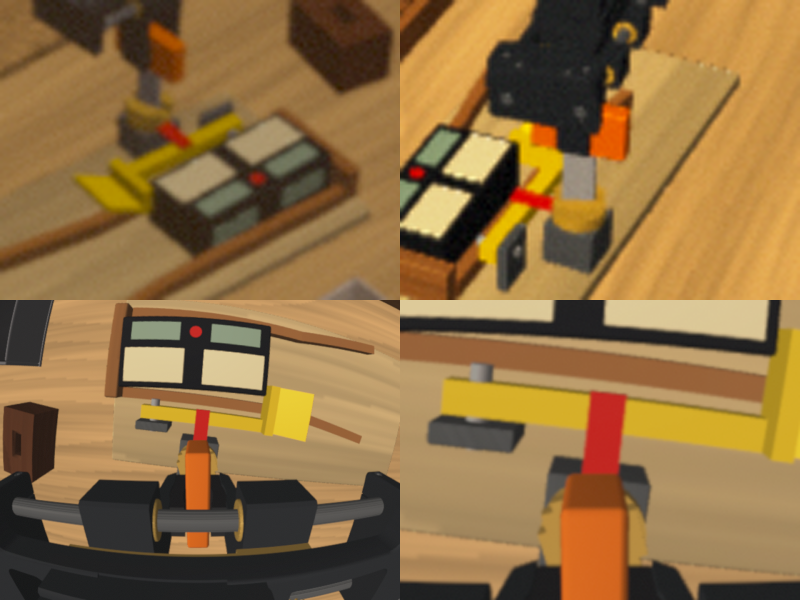

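The tab now lies over the catch arm. I'll measure its rotation numerically against the start image and read the torque.

```bash
cat > tab.py <<'E'
from h import *
import cv2
def tab(f):
    c=ld(f);c["fish"]=True
    h=cv2.cvtColor(c["frame"],cv2.COLOR_BGR2HSV);m=cv2.inRange(h,(0,180,90),(4,255,255))|cv2.inRange(h,(172,180,90),(180,255,255));m[300:]=0
    n,l,s,ce=cv2.connectedComponentsWithStats(m)
    for i in range(1,n):
        if s[i][4]>100:
            P=np.argwhere(l==i)[:,::-1][::3];Q=np.array([atz(c,p,50)[:2] for p in P]);mu=Q.mean(0);_,sv,v=np.linalg.svd(Q-mu)
            a=np.arctan2(v[0,1],v[0,0]);print(f,s[i],mu.round(1),"axis",round(a%np.pi,3),"elong",(sv[0]/sv[1]).round(2),"from screw",np.arctan2(mu[1]-119.5,mu[0]-493).round(3))
import sys
for f in sys.argv[1:]: tab(f)
E
python3 tab.py w4 w7
python3 -c "
from h import *
go((494,119.5,114),1.507-1.2)"
```

```text
w4 [299  58  31  41 613] [508.1 150.9] axis 1.12 elong 2.45 from screw 1.122
w4 [449  97  14  14 153] [609.2 129.6] axis 0.703 elong 1.11 from screw 0.087
w7 [304  41  19  19 286] [608.7 129.3] axis 2.836 elong 1.06 from screw 0.084
w7 [309 175  26  50 962] [527.9 119.9] axis 3.066 elong 2.44 from screw 0.012
t 20.37 pos [492.7 119.9 114.3] yaw 0.059 q6 1.52 tilt [-0.0031  0.0015] F [-4.1  3.9 -0. ] w 13.8 30.05098522407934
 turn rz -14.2 then x 1.2 y 0.8 z 0.3
```

```bash
P='from h import *
from cell import env
go((494,119.5,114),1.507-1.2);s=env.get_state();print(s["torque"].round(3),s["effort"][5].round(3))'
python3 -c "$P"
python3 -m creep '[{"x":0,"y":0,"z":0,"rx":0,"ry":0,"rz":3},{"x":0,"y":0,"z":0,"rx":0,"ry":0,"rz":3},{"x":0,"y":0,"z":0,"rx":0,"ry":0,"rz":3}]' >/dev/null; python3 -c "$P"
python3 -c "
from h import *
shot('wrist','w8')"; python3 tab.py w8
```

```text
t 20.37 pos [492.7 119.9 114.3] yaw 0.059 q6 1.52 tilt [-0.0031  0.0015] F [-4.1  3.9 -0. ] w 13.8 30.05098522407934
 turn rz -14.2 then x 1.2 y 0.8 z 0.3
[0.881 0.797 0.062] 0.103
t 20.62 pos [492.8 119.8 114.3] yaw -0.1 q6 1.67 tilt [-0.0026  0.001 ] F [-3.2  3.2 -1.5] w 14.1 30.679055772883856
 turn rz -23.3 then x 1.0 y 0.7 z 0.3
[0.713 0.544 0.574] -0.217
w8 [269  46  20  18 283] [608.7 129.4] axis 0.478 elong 1.05 from screw 0.085
w8 [304 176  22  48 946] [527.9 118.6] axis 3.056 elong 2.43 from screw -0.026
```

Torque jumped to 0.57 N m while the tab stayed still, so the screw is at its stop. I'll relax the turn into the play, then lift straight out.

```bash
P='from h import *
from cell import env
go((498,326.4,177),2.946);s=env.get_state();print(s["torque"].round(3),s["effort"][5].round(3))'
python3 -m creep '[{"x":0,"y":0,"z":0,"rx":0,"ry":0,"rz":-3},{"x":0,"y":0,"z":0,"rx":0,"ry":0,"rz":-3},{"x":0,"y":0,"z":0,"rx":0,"ry":0,"rz":-3},{"x":0,"y":0,"z":0,"rx":0,"ry":0,"rz":-2}]' >/dev/null; python3 -c "$P"
python3 -m creep '[{"x":0,"y":0,"z":-0.005,"rx":0,"ry":0,"rz":0},{"x":0,"y":0,"z":-0.01,"rx":0,"ry":0,"rz":0},{"x":0,"y":0,"z":-0.02,"rx":0,"ry":0,"rz":0},{"x":0,"y":0,"z":-0.02,"rx":0,"ry":0,"rz":0},{"x":0,"y":0,"z":-0.008,"rx":0,"ry":0,"rz":0},{"x":0,"y":0,"z":0,"rx":0,"ry":0,"rz":0},{"x":0,"y":0,"z":0,"rx":0,"ry":0,"rz":0}]'
python3 -c "$P
shot('wrist','w9')"; python3 tab.py w9
python3 - <<'E'
from h import *
import cv2
for n in('w6','w9'):
    f=np.load(n+'.npz')["frame"];h=cv2.cvtColor(f,cv2.COLOR_BGR2HSV);m=cv2.inRange(h,(5,170,80),(14,255,255))
    n,l,s,ce=cv2.connectedComponentsWithStats(m);i=1+s[1:,4].argmax();P=np.argwhere(l==i)[:,::-1].astype(np.float32)
    print(s[i],ce[i].round(1))
    for r in range(s[i][1]+4,s[i][1]+s[i][3],14):
        w=np.where(l[r]==i)[0];print(r,w.min(),w.max(),end=' | ')
E
```

```text
t 21.0 pos [493.  119.7 114.3] yaw 0.098 q6 1.48 tilt [-0.0022  0.001 ] F [-2.1  3.6 -0.7] w 13.5 30.015802066773176
 turn rz -163.2 then x 35.3 y 203.8 z -62.7
[0.515 0.554 0.012] 0.352
time_s: 21.58
eef_pos: [493.9, 119.0, 177.5]
orientation: [[0.996, 0.093, 0.001], [0.093, -0.996, -0.0], [0.001, 0.0, -1.0]]
ft_force: [-0.2, 0.3, -0.5]
width: 13.6
finger_force: 30.0
t 21.58 pos [493.9 119.  177.5] yaw 0.094 q6 1.48 tilt [ 0.0005 -0.0002] F [-0.2  0.3 -0.5] w 13.6 29.990487308241427
 turn rz -163.4 then x 36.2 y 204.2 z 0.5
[ 0.018  0.004 -0.018] 0.004
w9 [311  67  15  14 170] [608.5 129.7] axis 0.899 elong 1.04 from screw 0.088
w9 [311 169  21  43 612] [526.1 119.3] axis 3.07 elong 2.73 from screw -0.005
[ 296  224   41  111 4308] [316.4 280.1]
228 301 332 | 242 298 335 | 256 296 336 | 270 297 336 | 284 297 336 | 298 297 336 | 312 297 336 | 326 297 335 | [ 296  224   41  112 4337] [315.8 280.8]
228 300 331 | 242 297 334 | 256 296 335 | 270 296 335 | 284 296 336 | 298 296 336 | 312 296 335 | 326 297 335 |
```

The screw turned 1.19 rad by the tab, and the key sits unchanged in the grip. Now back to the stand.

```bash
python3 -m creep '[{"x":0,"y":0,"z":0,"rx":0,"ry":0,"rz":-6.8},{"x":0,"y":0,"z":0,"rx":0,"ry":0,"rz":-6.8},{"x":0,"y":0,"z":0,"rx":0,"ry":0,"rz":-6.8},{"x":0,"y":0,"z":0,"rx":0,"ry":0,"rz":-6.8},{"x":0,"y":0,"z":0,"rx":0,"ry":0,"rz":-6.8},{"x":0,"y":0,"z":0,"rx":0,"ry":0,"rz":-6.8},{"x":0,"y":0,"z":0,"rx":0,"ry":0,"rz":-6.8},{"x":0,"y":0,"z":0,"rx":0,"ry":0,"rz":-6.8},{"x":0,"y":0,"z":0,"rx":0,"ry":0,"rz":-6.8},{"x":0,"y":0,"z":0,"rx":0,"ry":0,"rz":-6.8},{"x":0,"y":0,"z":0,"rx":0,"ry":0,"rz":-6.8},{"x":0,"y":0,"z":0,"rx":0,"ry":0,"rz":-6.8}]' >/dev/null
python3 -m creep '[{"x":0,"y":0,"z":0,"rx":0,"ry":0,"rz":-6.8},{"x":0,"y":0,"z":0,"rx":0,"ry":0,"rz":-6.8},{"x":0,"y":0,"z":0,"rx":0,"ry":0,"rz":-6.8},{"x":0,"y":0,"z":0,"rx":0,"ry":0,"rz":-6.8},{"x":0,"y":0,"z":0,"rx":0,"ry":0,"rz":-6.8},{"x":0,"y":0,"z":0,"rx":0,"ry":0,"rz":-6.8},{"x":0,"y":0,"z":0,"rx":0,"ry":0,"rz":-6.8},{"x":0,"y":0,"z":0,"rx":0,"ry":0,"rz":-6.8},{"x":0,"y":0,"z":0,"rx":0,"ry":0,"rz":-6.8},{"x":0,"y":0,"z":0,"rx":0,"ry":0,"rz":-6.8},{"x":0,"y":0,"z":0,"rx":0,"ry":0,"rz":-6.8},{"x":0,"y":0,"z":0,"rx":0,"ry":0,"rz":-6.9}]' >/dev/null
python3 -m creep '[{"x":0.006,"y":0.034,"z":0,"rx":0,"ry":0,"rz":0},{"x":0.006,"y":0.034,"z":0,"rx":0,"ry":0,"rz":0},{"x":0.006,"y":0.034,"z":0,"rx":0,"ry":0,"rz":0},{"x":0.006,"y":0.034,"z":0,"rx":0,"ry":0,"rz":0},{"x":0.006,"y":0.034,"z":0,"rx":0,"ry":0,"rz":0},{"x":0.006,"y":0.034,"z":0,"rx":0,"ry":0,"rz":0},{"x":0,"y":0,"z":0,"rx":0,"ry":0,"rz":0},{"x":0,"y":0,"z":0,"rx":0,"ry":0,"rz":0},{"x":0,"y":0,"z":0,"rx":0,"ry":0,"rz":0}]' >/dev/null
python3 -c "
from h import *
go((498,326.4,67),2.946)"
```

```text
t 24.38 pos [498.3 325.7 176.6] yaw 2.944 q6 -0.99 tilt [-0.0019 -0.0012] F [-0.2 -0.5 -1. ] w 13.8 29.990322729572654
 turn rz -0.1 then x 0.4 y 0.6 z 109.6
```

```bash
python3 -m creep '[{"x":0.0003,"y":0.0005,"z":0.02,"rx":0,"ry":0,"rz":0},{"x":0,"y":0,"z":0.02,"rx":0,"ry":0,"rz":0},{"x":0,"y":0,"z":0.012,"rx":0,"ry":0,"rz":0},{"x":0,"y":0,"z":0.003,"rx":0,"ry":0,"rz":0},{"x":0,"y":0,"z":0,"rx":0,"ry":0,"rz":0},{"x":0,"y":0,"z":0,"rx":0,"ry":0,"rz":0}]' >/dev/null
python3 -c "
from h import *
go((498,326.4,67),2.946)"
python3 -m creep '[{"x":0,"y":0,"z":0.005,"rx":0,"ry":0,"rz":0},{"x":0,"y":0,"z":0.005,"rx":0,"ry":0,"rz":0},{"x":0,"y":0,"z":0.005,"rx":0,"ry":0,"rz":0},{"x":0,"y":0,"z":0.005,"rx":0,"ry":0,"rz":0}]'
```

```text
t 24.88 pos [498.9 326.2 123.4] yaw 2.943 q6 -0.99 tilt [0.0007 0.0002] F [ 0.1  0.2 -0.6] w 13.8 29.990436709485948
 turn rz -0.2 then x 0.9 y 0.0 z 56.4
time_s: 25.22
eef_pos: [498.4, 326.8, 102.4]
orientation: [[-0.981, 0.196, 0.0], [0.196, 0.981, 0.0], [-0.0, 0.0, -1.0]]
ft_force: [0.5, 0.2, -0.4]
width: 13.6
finger_force: 30.0
```

The tip is at z ≈ 41, inside the stand, with no force. I'll continue down.

```bash
python3 -m creep '[{"x":0,"y":0,"z":0.008,"rx":0,"ry":0,"rz":0},{"x":0,"y":0,"z":0.01,"rx":0,"ry":0,"rz":0},{"x":0,"y":0,"z":0.008,"rx":0,"ry":0,"rz":0},{"x":0,"y":0,"z":0.005,"rx":0,"ry":0,"rz":0},{"x":0,"y":0,"z":0.002,"rx":0,"ry":0,"rz":0},{"x":0,"y":0,"z":0,"rx":0,"ry":0,"rz":0}]'
python3 -m creep '[{"x":0,"y":0,"z":0.001,"rx":0,"ry":0,"rz":0},{"x":0,"y":0,"z":0.001,"rx":0,"ry":0,"rz":0},{"x":0,"y":0,"z":0,"rx":0,"ry":0,"rz":0}]'
```

```text
time_s: 25.72
eef_pos: [498.2, 326.8, 69.1]
orientation: [[-0.981, 0.196, -0.001], [0.196, 0.981, -0.0], [0.001, -0.001, -1.0]]
ft_force: [0.6, 0.7, -0.1]
width: 13.4
finger_force: 30.0
time_s: 25.97
eef_pos: [498.5, 326.9, 67.9]
orientation: [[-0.981, 0.196, 0.0], [0.196, 0.981, 0.0], [-0.0, 0.0, -1.0]]
ft_force: [-0.8, 0.3, -0.9]
width: 13.8
finger_force: 30.0
```

```bash
python3 -m creep '[{"x":0,"y":0,"z":0.001,"rx":0,"ry":0,"rz":0},{"x":0,"y":0,"z":0.001,"rx":0,"ry":0,"rz":0},{"x":0,"y":0,"z":0,"rx":0,"ry":0,"rz":0}]'
python3 -m creep '[{"x":0,"y":0,"z":0,"rx":0,"ry":0,"rz":0},{"x":0,"y":0,"z":0,"rx":0,"ry":0,"rz":0},{"x":0,"y":0,"z":0,"rx":0,"ry":0,"rz":0},{"x":0,"y":0,"z":0,"rx":0,"ry":0,"rz":0},{"x":0,"y":0,"z":0,"rx":0,"ry":0,"rz":0}]' 0.04
python3 -m creep '[{"x":0,"y":0,"z":-0.01,"rx":0,"ry":0,"rz":0},{"x":0,"y":0,"z":-0.02,"rx":0,"ry":0,"rz":0},{"x":0,"y":0,"z":-0.035,"rx":0,"ry":0,"rz":0},{"x":0,"y":0,"z":-0.035,"rx":0,"ry":0,"rz":0},{"x":0,"y":0,"z":-0.03,"rx":0,"ry":0,"rz":0},{"x":0,"y":0,"z":0,"rx":0,"ry":0,"rz":0},{"x":0,"y":0,"z":0,"rx":0,"ry":0,"rz":0}]'
python3 - <<'E'
from h import *
import cv2
c=shot('wrist','w10');s=shot('scene','s5');d=shot('side','d5')
h=cv2.cvtColor(c["frame"],cv2.COLOR_BGR2HSV);m=cv2.inRange(h,(5,200,150),(14,255,255));m[300:]=0
n,l,st,ce=cv2.connectedComponentsWithStats(m);i=1+st[1:,4].argmax();r=cv2.minAreaRect(np.argwhere(l==i)[:,::-1].astype(np.float32));B=cv2.boxPoints(r)
Q=[atz(c,p,84) for p in B];print([q.tolist() for q in Q],fitrect(Q,0,0))
# compare side/scene before and after in key and clock/catch patches
for n,o,x in(('scene0',s,(345,145,395,205)),('side0',d,(275,305,335,372))):
    f=np.load(n+'.npz')["frame"];x0,y0,x1,y1=x
    for g in(f,o["frame"]):
        h=cv2.cvtColor(np.ascontiguousarray(g[y0:y1,x0:x1]),cv2.COLOR_BGR2HSV);m=cv2.inRange(h,(3,190,100),(14,255,255));
        P=np.argwhere(m);print(n,len(P),P.min(0),P.max(0),P.mean(0).round(1))
E
```

```text
time_s: 26.22
eef_pos: [498.6, 326.9, 66.9]
orientation: [[-0.981, 0.196, 0.001], [0.196, 0.981, 0.0], [-0.001, 0.001, -1.0]]
ft_force: [-1.3, -1.4, 8.5]
width: 14.1
finger_force: 30.0
time_s: 26.63
eef_pos: [498.4, 326.8, 65.7]
orientation: [[-0.981, 0.196, -0.0], [0.196, 0.981, -0.0], [0.0, -0.0, -1.0]]
ft_force: [1.1, 0.1, -0.6]
width: 40.0
finger_force: 0.0
time_s: 27.22
eef_pos: [498.8, 327.1, 197.9]
orientation: [[-0.981, 0.196, 0.004], [0.196, 0.981, 0.002], [-0.003, 0.002, -1.0]]
ft_force: [0.4, 1.5, -1.4]
width: 40.1
finger_force: 0.0
[[467.6, 328.4, 84.0], [470.2, 340.9, 84.0], [530.7, 329.2, 84.0], [528.0, 315.9, 84.0]] (array([499.1, 328.6]), -0.197)
scene0 112 [13 20] [34 35] [22.8 28.8]
scene0 106 [13 21] [33 37] [22.7 30.3]
side0 588 [0 6] [50 49] [21.9 28.9]
side0 612 [0 6] [62 51] [23.4 28.1]
```

```bash
python3 - <<'E'
from h import *
import cv2
from cell import env
a=np.load('d2.npz')["frame"];b=np.load('d5.npz')["frame"]
d=cv2.absdiff(a,b).max(2)[210:325,255:400]>50
P=np.argwhere(d)+[210,255];print(len(P),P.min(0) if len(P) else'',P.max(0) if len(P) else '', P.mean(0) if len(P) else '')
y=lambda f:cv2.inRange(cv2.cvtColor(f,cv2.COLOR_BGR2HSV),(24,200,120),(32,255,255))[210:325,255:400]
for f in(a,b): Q=np.argwhere(y(f));print(len(Q),Q.mean(0).round(1),Q.min(0),Q.max(0))
print(env.finish_job())
E
```

```text
3948 [210 255] [324 370] [242.81155015 302.24366768]
424 [52.5 76.1] [36 59] [83 90]
398 [51.8 76.2] [36 59] [83 90]
the job is handed in; nothing more can be done
None
```

The job is handed in. The clock is home against the end stop with the catch down behind it, the screw is turned clockwise to its stop with the key, and the key is back in its stand and seated. I did not do a final image check on the bystanders, but nothing was commanded near them.

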